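# Deburr the bore edge of a clamped brew cylinder

## Robot

A 6-joint arm with a two-finger parallel gripper is mounted at the origin on the work surface. World frame = base frame: x ahead of the robot, y to its left, z up, the work surface at z = 0. Lengths are in m, angles in rad, forces in N, time in s.
With the tool pointing down it reaches from about 0.425 to 0.95 m from the base axis. Payload 3.5 kg.
Tool frame: the origin (TCP) lies between the finger pads; the fingertips stand 14 mm ahead of it and the grasp point (between the pads) lies 5 mm behind it (ctrl.tip_extent is the distance from the TCP to the fingertips, in m); x points along the fingers, z is the direction in which the jaws open and shut, and the axes are right-handed (so a half turn about x gives the same grasp; the last joint's range is limited). The gripper opens to 85 mm and grips with 20 to 120 N. Pads are 22 mm wide; open, the fingers measure 114 mm over their backs; the gripper's body (76 mm by 85 mm) begins 54 mm behind the grasp point. The pads swing forward as they close: fully open they stand 13 mm farther back than shut.
Start: joints at [-1.314, 0.286, 1.577, -0, 1.279, -0.15], TCP at [0.267, -0.62, 0.245] pointing down, gripper open.
Joint ranges: [-2.77, 2.77], [-0.9, 2.22], [0.21, 2.48], [-1.53, 4.67], [0.24, 2.81], [-2.84, 2.84]. Speed limits (rad/s): [2.79, 2.79, 3.14, 3.14, 3.14, 3.14].

## Interface

Orientations are given as a unit quaternion [x, y, z, w].
In Python, from plant import ctrl gives the robot as it stands.
- The arm moves only by the tool move_arm, never from a script. Its argument "commands" is one flat list of numbers, 4 for each row, row after row: the shift along the tool's x, y, z in units of 25 mm (1.0 is 25 mm), then the turn about the tool's x in units of 5 degrees (1.0 is 5 degrees). A call has 1 to 20 rows; each row shifts and turns the commanded pose from where the row before left it, along the tool's axes as they then stand; what a row does not reach is not made up. A row lasts 1/8 s, in which the tool goes at most 62.5 mm and 10.7 degrees, less where a joint would pass 70% of its speed; a pose out of reach is approached as far as the arm can. A call is refused whole if a number of a shift passes 1 or a number of a turn 1, either way. A call with a gripper value outside its range is refused whole. "jaw" is the finger opening in mm, from 0 to 85.4, set as the call begins (left out, the last holds). The fingers move at their own pace and stop on an object; "force" is the grip in N (left out, the last holds). Time passes only in rows, so rows that do not move let the fingers close. It gives the time, the measured TCP pose, the force and the opening at its end, in the units of the state.
- ctrl.get_state(): the state, without advancing time (a new reading comes with each control period).
- ctrl.read_camera(name): name is "scene" or "top" or "wrist"; returns the picture (480x640x3 uint8, red, green, blue); there is no depth.
- ctrl.get_calibration(name): a dict with "camera_matrix" (3x3 intrinsics, pixels), "camera_from_world" (4x4, takes a point from world to camera coordinates); the wrist camera has in their place "mount" (4x4, takes a point from camera to tool coordinates, whose origin is the TCP and whose axes are the tool frame's). Camera axes: x right, y down, z forward; pixel columns grow to the right and rows downward; lengths in m; the calibration is good to about 2 mm. A picture is of the moment at which its call begins: read the wrist's pose just before it. get_calibration takes no time and is no camera call.
- ctrl.sign_off(): hands the job in, once; it reports no verdict.
The state is a dict: "time": time; "qpos": joint angles; "dq": joint speeds; "joint_efforts": joint torques, N m; "eef_pos": TCP position; "tcp_rot": TCP orientation; "contact_force": force on the tool from outside, world axes, zero at the start; "wrist_torque": the same for the moment, N m; "opening": opening from 0.0 (shut) to 1.0 (fully open).
Only numpy, scipy, OpenCV 4.12 (cv2) and the standard library are available. Lean on these libraries where they do the work, as an engineer would, in place of code of your own. Each camera call takes 0.05 s, during which the arm holds its last target.

## Task

Take the deburring tool with the swivelling hooked blade out of the rack, hook its tip over the top edge of the brew cylinder's bore on the side of the hose stub, and draw it slowly clockwise (seen from above) all the way round the edge until it is back at the stub, keeping a light, steady pressure on the edge the whole way so that the blade neither loses the edge nor digs in. Then lift the blade clear and put the tool back upright, fully home in the rack hole it came from. Leave the other tools and the machine parts where they are.

Things in the scene. Friction and masses are not known exactly. Their poses are not given: they have to be found in the camera images.
- deburrer: hand deburring tool, about 130 g, upright in a hole of the rack, blade down; the slimmest, straightest handle there. Origin on its axis at the underside of its 24 mm guard ring (4 mm thick), which rests on the rack; z up the handle. Below the origin: 15 mm steel nose to 9 mm down, tapering to 8 mm wide at 14 mm down, then the blade
- grip (a point): point on the tool axis, 26 mm above the tool's origin, on the straight round rubber-sleeved black handle: 18 mm in diameter, from 4 to 62 mm above the origin, with a 13 mm wide metal cap to 68 mm. The end of the blade is 62 mm below this point
- blade (a joint): swivel of the blade about the tool axis, endless, nearly free (about 1 mN m), any value at the start. The blade trails from the handle like a towed hook: it is drawn with the tool axis farther out than the tip, above the rim, the tip pulled outward on the bore wall, and then swings round by itself. Pushed head-on, tip leading, it can jam
- blade_tip (a point): rounded lower end of the blade, 7 mm off the tool axis, 36 mm below the tool's origin; the way from axis to tip is the way the blade points (its x axis; z up the tool). The blade is a 3.2 mm round steel rod: down the axis to 20 mm below the tool's origin, slanting 7 mm sideways by 28 mm below, then straight down to the end
- brew_cylinder: aluminium brew cylinder of a coffee machine, upright, clamped in a small grey vise: 60 mm outside diameter, 62 mm tall; origin at the centre of its underside, 30 mm above the bench; x towards its hose stub, which sticks out sideways at 28 mm height to 52 mm from the axis. The vise, 240 by 124 mm, is nowhere higher than 70 mm above the bench
- bore_edge (a point): centre of the bore's top edge, in the rim plane, 92 mm above the bench; x towards the hose stub, y left of it, z up. Rigid bore, 44 mm in diameter, worn out of round (radius up to 0.8 mm more or less), 50 mm deep. With the blade bearing properly its end is 2 to 8 mm below this plane, about 20 mm from the bore axis. 3 to 5 N is right; under 1.5 N it is not bearing, over 7.5 N digs in
- rack: grey steel tool rack, 56 mm deep, 245 mm long, flat top 85 mm above the bench and 10 mm thick, open underneath; origin at the centre of its foot, y along its length. Three through holes, 20 mm in diameter, at y = -75, 0 and 75 mm; a tool stands in each, in any order
- screwdriver: bystander: screwdriver standing in the rack, bulging black handle up to 31 mm in diameter, 80 mm high above the rack; origin on its axis at the rack top
- nut_driver: bystander: nut driver standing in the rack, black handle 24 mm in diameter with a 34 mm wide head near the top, 80 mm high above the rack; origin on its axis at the rack top
- brew_piston: bystander: aluminium brew piston with a rubber ring, 43 mm in diameter, with a 16 mm stem, 60 mm tall, standing on the bench between rack and vise; origin at the centre of its underside
- portafilter: bystander: steel portafilter cup 72 mm in diameter, 42 mm tall, its black handle reaching 188 mm from the cup's centre, lying on the bench beyond the work; origin at the centre of the cup's underside
Things that resemble listed ones, but are neither listed nor needed, are in the scene too. Leave any blue or green look-alike of the deburrer alone.

How it is judged:
On the way, in this order (a step that is already met when the one before it is completed fails the run):
1. the blade bears on the bore edge at the stub side (x of blade_tip in the frame of bore_edge above 0.0187 m and z of blade_tip in the frame of bore_edge between -0.012 and -0.001 m and contact force between deburrer and brew_cylinder above 1.5 N), for 0.4 s.
2. an eighth of a turn clockwise, blade still bearing on the edge (x of blade_tip in the frame of bore_edge above 0.0085 m and y of blade_tip in the frame of bore_edge below -0.0085 m and z of blade_tip in the frame of bore_edge between -0.012 and -0.001 m and contact force between deburrer and brew_cylinder above 1.5 N), for 0.4 s.
3. a quarter turn (y of blade_tip in the frame of bore_edge below -0.0187 m and z of blade_tip in the frame of bore_edge between -0.012 and -0.001 m and contact force between deburrer and brew_cylinder above 1.5 N), for 0.4 s.
4. three eighths (x of blade_tip in the frame of bore_edge below -0.01 m and y of blade_tip in the frame of bore_edge below -0.01 m and z of blade_tip in the frame of bore_edge between -0.012 and -0.001 m and contact force between deburrer and brew_cylinder above 1.5 N), for 0.4 s.
5. half way round, opposite the stub (x of blade_tip in the frame of bore_edge below -0.0187 m and z of blade_tip in the frame of bore_edge between -0.012 and -0.001 m and contact force between deburrer and brew_cylinder above 1.5 N), for 0.4 s.
6. five eighths (x of blade_tip in the frame of bore_edge below -0.0085 m and y of blade_tip in the frame of bore_edge above 0.0085 m and z of blade_tip in the frame of bore_edge between -0.012 and -0.001 m and contact force between deburrer and brew_cylinder above 1.5 N), for 0.4 s.
7. three quarters (y of blade_tip in the frame of bore_edge above 0.0187 m and z of blade_tip in the frame of bore_edge between -0.012 and -0.001 m and contact force between deburrer and brew_cylinder above 1.5 N), for 0.4 s.
8. seven eighths (x of blade_tip in the frame of bore_edge above 0.01 m and y of blade_tip in the frame of bore_edge above 0.01 m and z of blade_tip in the frame of bore_edge between -0.012 and -0.001 m and contact force between deburrer and brew_cylinder above 1.5 N), for 0.4 s.
9. back at the stub, the full circle done (all of step 1), for 0.4 s.
At the end, for the whole second after the job is handed in: The deburring tool stands released and at rest in the rack hole it came from, within 6 mm of its starting place in all directions (guard ring down on the rack) and within 0.1 rad of upright; each bystander is within 20 mm of where it stood (distance of deburrer from where it was at the start of the episode below 0.006 m and angle between deburrer's own z axis and vertical below 0.1 rad and linear speed of deburrer below 0.02 m/s and distance of each of screwdriver, nut_driver, brew_piston, portafilter from where it was at the start of the episode below 0.02 m); the robot touches nothing.
It fails at once if the blade or the tool presses on the brew cylinder with more than 7.5 N (contact force between deburrer and brew_cylinder above 7.5 N).
It fails at once if the screwdriver is pushed more than 20 mm from its place (distance of screwdriver from where it was at the start of the episode above 0.02 m).
It fails at once if the nut driver is pushed more than 20 mm from its place (distance of nut_driver from where it was at the start of the episode above 0.02 m).
It fails at once if the brew piston is pushed more than 20 mm from its place (distance of brew_piston from where it was at the start of the episode above 0.02 m).
It fails at once if the portafilter is pushed more than 20 mm from its place (distance of portafilter from where it was at the start of the episode above 0.02 m).
It also fails if it takes over 72 s, if anything falls off the work surface, if the arm or the gripper's body presses on something with over 40 N, if the wrist force passes 120 N, or if a joint passes its speed limit or range.

## Working session

There is one attempt and no reset: what is moved stays moved. The work goes in short steps, Python scripts to look and compute and a tool call to move; the robot and the scene stay as the last step left them, time stands still between calls to the robot, and variables do not carry over. Pictures are saved under pics/ and viewed, and the job is handed in when it is done.

Besides the shell and the picture viewer there is one more tool, called in YAML: its name, and indented under it one key for each argument. move_arm: Moves the arm, as the interface text tells. Its arguments: {"type":"object","properties":{"commands":{"type":"array"},"jaw":{"type":"number"},"force":{"type":"number"}},"required":["commands"]}

```bash
ls; mkdir -p pics; python3 - <<'E'
from plant import ctrl
import cv2,json
s=ctrl.get_state();print(s)
for n in ["scene","top","wrist"]:
    im=ctrl.read_camera(n);cv2.imwrite(f"pics/{n}0.png",im[:,:,::-1]);print(n,ctrl.get_calibration(n))
E
```

```text
pics
{'time': 0.0, 'qpos': array([-1.31397776e+00,  2.87205648e-01,  1.57820137e+00,  5.20439676e-06,
        1.27860426e+00, -1.49979394e-01]), 'dq': array([-0.0008726 ,  0.00063888,  0.00065998,  0.00100911,  0.00025205,
       -0.00075338]), 'joint_efforts': array([-9.49772152e-05, -4.05980265e+01, -2.92627680e+01, -1.62878100e-04,
        5.82148583e-03, -3.87165329e-06]), 'eef_pos': array([ 0.26695554, -0.61927588,  0.24390729]), 'tcp_rot': array([ 0.3892661 ,  0.5913267 , -0.38812046,  0.5900569 ]), 'contact_force': array([-0.88798176,  0.72657668, -0.20722197]), 'wrist_torque': array([-0.05799504,  0.00872896,  0.03041664]), 'opening': 0.9959733756280553}
scene {'camera_matrix': array([[601.07484376,   0.        , 323.14637346],
       [  0.        , 601.07484376, 235.46836901],
       [  0.        ,   0.        ,   1.        ]]), 'camera_from_world': array([[-0.23625318,  0.97166217,  0.00755436,  0.05074161],
       [ 0.8108729 ,  0.20143025, -0.54946428, -0.44729404],
       [-0.53541533, -0.12368706, -0.83548306,  1.40187782],
       [ 0.        ,  0.        ,  0.        ,
[... 290 characters left out ...]
19589,  0.01338542, -0.10674908,  0.59211355],
       [ 0.10723803,  0.04366954, -0.99327387,  0.77172373],
       [ 0.        ,  0.        ,  0.        ,  1.        ]])}
wrist {'camera_matrix': array([[343.06532595,   0.        , 323.3756199 ],
       [  0.        , 343.06532595, 244.17926118],
       [  0.        ,   0.        ,   1.        ]]), 'mount': array([[-1.45378829e-04, -3.08929903e-01,  9.51084798e-01,
        -1.28316907e-01],
       [ 1.65813334e-04, -9.51084803e-01, -3.08929879e-01,
         7.92172101e-02],
       [ 9.99999976e-01,  1.12790677e-04,  1.89492292e-04,
         1.09142612e-05],
       [ 0.00000000e+00,  0.00000000e+00,  0.00000000e+00,
         1.00000000e+00]])}
```

View pics/scene0.png

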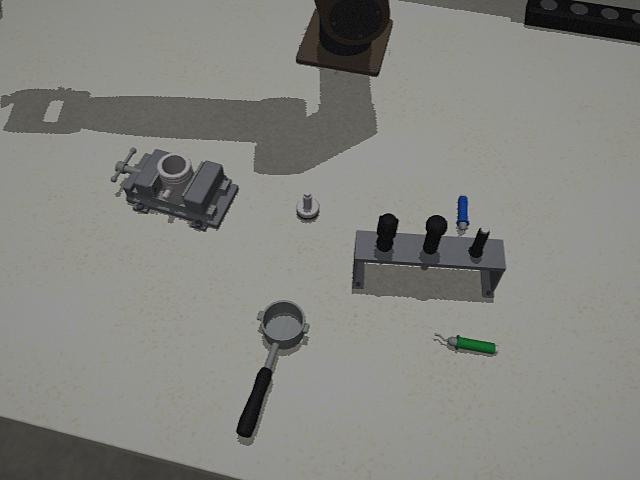

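View pics/top0.png

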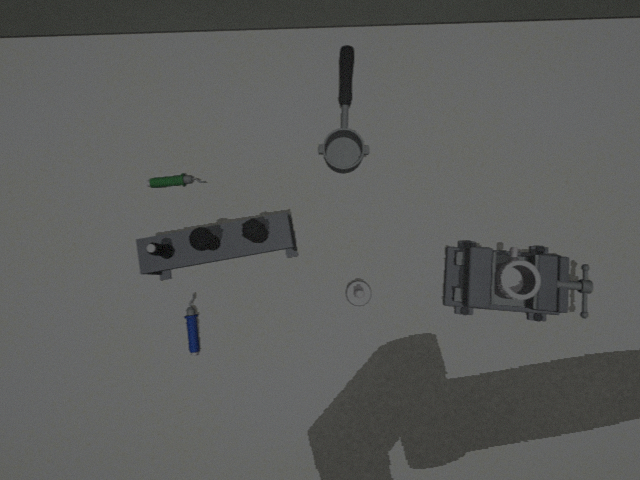

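View pics/wrist0.png

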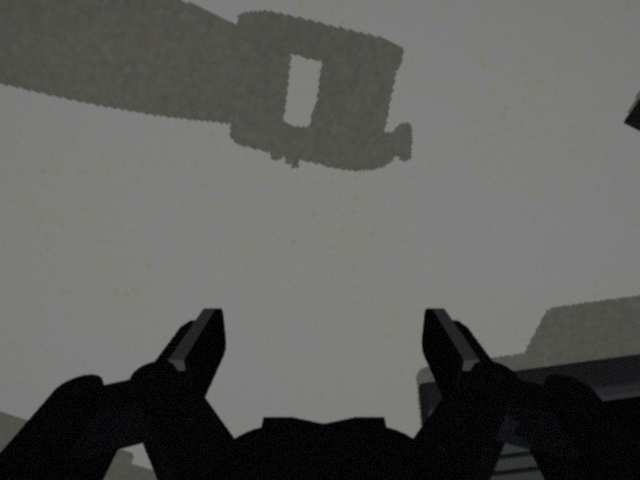

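```bash
python3 - <<'E'
import cv2
t=cv2.imread('pics/top0.png');s=cv2.imread('pics/scene0.png')
def crop(im,x,y,w,h,k,n):
    c=cv2.convertScaleAbs(im[y:y+h,x:x+w],alpha=1.5,beta=20);cv2.imwrite('pics/'+n,cv2.resize(c,None,fx=k,fy=k,interpolation=cv2.INTER_CUBIC))
crop(t,430,225,170,110,4.5,'tv.png');crop(t,130,200,175,90,4.5,'tr.png')
crop(s,100,130,150,110,5,'sv.png');crop(s,345,200,170,110,4.5,'sr.png')
E
```

```text
(no output)
```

View pics/tv.png

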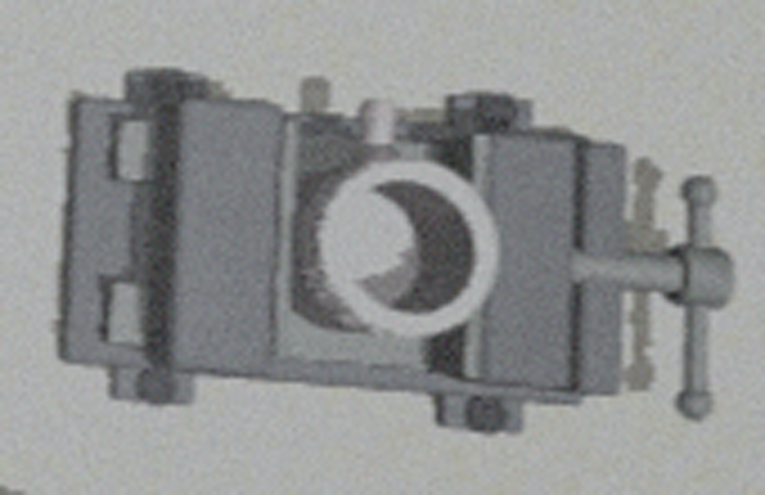

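View pics/tr.png

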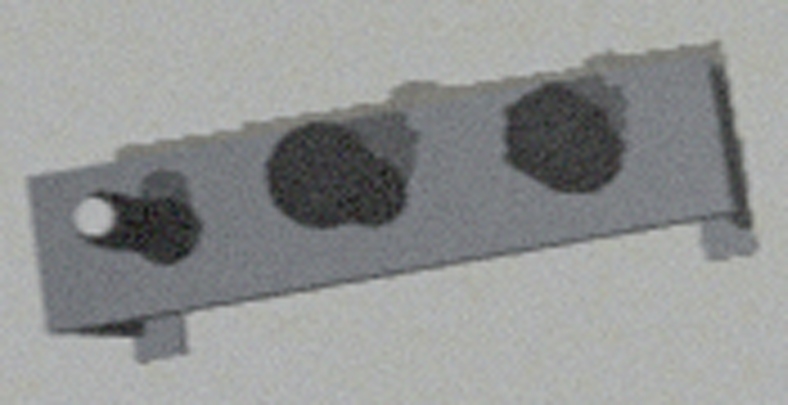

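View pics/sv.png

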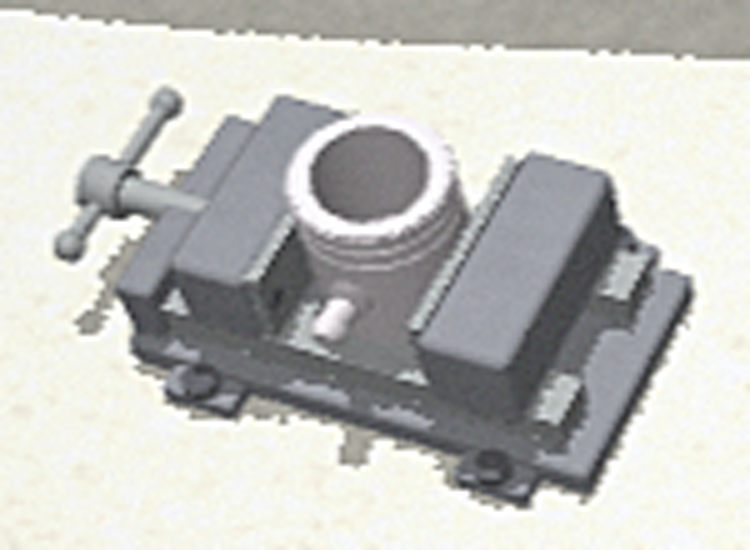

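View pics/sr.png

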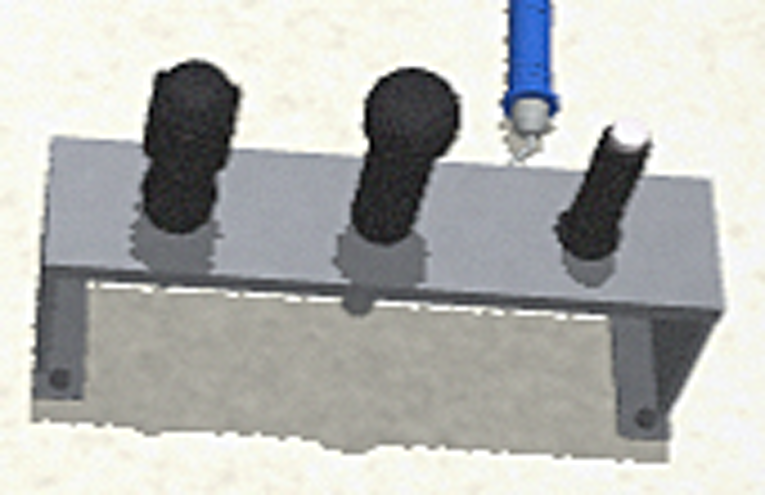

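```bash
cat > h.py <<'E'
from plant import ctrl
import numpy as np, cv2
from scipy.spatial.transform import Rotation as R
from scipy.optimize import least_squares
def cal(n):
    c=ctrl.get_calibration(n);return np.array(c['camera_matrix']),c
def proj(n,P):
    K,c=cal(n);T=np.array(c['camera_from_world']);p=(T[:3,:3]@np.atleast_2d(P).T).T+T[:3,3];q=(K@p.T).T;return q[:,:2]/q[:,2:]
def ray(n,uv,z):
    K,c=cal(n);T=np.array(c['camera_from_world']);C=-T[:3,:3].T@T[:3,3];d=T[:3,:3].T@np.linalg.inv(K)@np.array([*uv,1.]);return C+d*(z-C[2])/d[2]
def wproj(s,P):
    K,c=cal('wrist');M=np.array(c['mount']);Rt=R.from_quat(s['tcp_rot']).as_matrix()
    q=(Rt.T@(np.atleast_2d(P)-s['eef_pos']).T).T; p=(M[:3,:3].T@(q-M[:3,3]).T).T;u=(K@p.T).T;return u[:,:2]/u[:,2:]
def wray(s,uv,z):
    K,c=cal('wrist');M=np.array(c['mount']);Rt=R.from_quat(s['tcp_rot']).as_matrix()
    d=Rt@M[:3,:3]@np.linalg.inv(K)@np.array([*uv,1.]);C=Rt@M[:3,3]+s['eef_pos'];return C+d*(z-C[2])/d[2]
E
python3 - <<'E'
from h import *
np.set_printoptions(precision=4,suppress=True)
s=ctrl.get_state();print(R.from_quat(s['tcp_rot']).as_matrix())
tr=lambda x,y:(x/4.5+130-.4,y/4.5+200-.4)
tv=lambda x,y:(x/4.5+430-.4,y/4.5+225-.4)
sv=lambda x,y:(x/5+100-.4,y/5+130-.4)
sr=lambda x,y:(x/4.5+345-.4,y/4.5+200-.4)
print('cap top/scene',ray('top',tr(96,216),.153),ray('scene',sr(632,135),.153))
print('rack corners top',[ray('top',tr(*p),.085) for p in [(28,176),(720,60),(738,213),(50,330)]])
print('rack corners scene',[ray('scene',sr(*p),.085) for p in [(50,137),(712,180),(722,300),(46,265)]])
print('rim',ray('top',tv(412,248),.092),ray('scene',sv(373,180),.092))
print('stub end',ray('top',tv(378,112),.058),ray('scene',sv(330,318),.058))
E
```

```text
[[-0.0005  0.9184  0.3957]
 [ 0.0018  0.3957 -0.9184]
 [-1.      0.0003 -0.0019]]
cap top/scene [0.5618 0.338  0.153 ] [0.5593 0.341  0.153 ]
rack corners top [array([0.5818, 0.3896, 0.085 ]), array([0.6195, 0.1438, 0.085 ]), array([0.5656, 0.1377, 0.085 ]), array([0.5274, 0.38  , 0.085 ])]
rack corners scene [array([0.5631, 0.1405, 0.085 ]), array([0.5226, 0.383 , 0.085 ]), array([0.5739, 0.3904, 0.085 ]), array([0.6181, 0.1506, 0.085 ])]
rim [ 0.5114 -0.2069  0.092 ] [ 0.5101 -0.2036  0.092 ]
stub end [ 0.5594 -0.2103  0.058 ] [ 0.5494 -0.2119  0.058 ]
```

```bash
cat > plan.py <<'E'
# commanded pose: x,y,z, yaw of jaw axis (tool z) in deg; tool x down
import json,os,numpy as np
F='cmd.json'
def load(): return json.load(open(F)) if os.path.exists(F) else [0.267,-0.62,0.245,None]
def axes(yaw):
    a=np.radians(yaw);z=np.array([np.cos(a),np.sin(a),0]);x=np.array([0,0,-1.]);return x,np.cross(z,x),z
def sim(c,rows):
    c=list(c);tr=[]
    for r in rows:
        x,y,z=axes(c[3]);d=25e-3*(r[0]*x+r[1]*y+r[2]*z);c[0]+=d[0];c[1]+=d[1];c[2]+=d[2];c[3]-=5*r[3];tr.append(list(c))
    return c,tr
def plan(c,tgts,dec=2):
    """tgts: list of (x,y,z,turnunits) per row"""
    out=[]
    for t in tgts:
        X=axes(c[3]);d=(np.array(t[:3])-c[:3])/25e-3
        r=[round(float(d@a),dec)+0. for a in X]+[round(t[3],2)]
        out+=[r];c,_=sim(c,[r])
    return out,c
def line(c,p,n,turns=None):
    turns=turns or [0]*n
    return [tuple(np.array(c[:3])+(np.array(p)-c[:3])*(i+1)/n)+(turns[i],) for i in range(n)]
def show(o): print(', '.join(', '.join(f'{v:g}' for v in r) for r in o))
def commit(rows):
    c=load();f=np.array(rows,float).reshape(-1,4);c,_=sim(c,f);json.dump(c,open(F,'w'));print('cmd',np.round(c,5))
E
python3 - <<'E'
from h import *; from plan import *
m=R.from_quat(ctrl.get_state()['tcp_rot']).as_matrix();yaw=float(np.degrees(np.arctan2(m[1,2],m[0,2])));print(yaw)
c=[0.267,-0.62,0.245,yaw];json.dump(c,open(F,'w'))
o,c=plan(c,line(c,(.51,-.205,.245),16,[-1]*15+[0]));show(o);print(c)
E
```

```text
-66.6920646365179
0, 0.97, -0.71, -1, 0, 1.03, -0.63, -1, 0, 1.07, -0.53, -1, 0, 1.12, -0.44, -1, 0, 1.16, -0.34, -1, 0, 1.17, -0.23, -1, 0, 1.2, -0.14, -1, 0, 1.2, -0.02, -1, 0, 1.2, 0.07, -1, 0, 1.19, 0.18, -1, 0, 1.17, 0.29, -1, 0, 1.14, 0.38, -1, 0, 1.1, 0.48, -1, 0, 1.05, 0.58, -1, 0, 1, 0.67, -1, 0, 0.94, 0.75, 0
[np.float64(0.5100396570400427), np.float64(-0.20506772518748045), np.float64(0.245), 8.307935363482102]
```

```bash
python3 - <<'E'
from plan import *
c=load()
o,c=plan(c,line(c,(.51,-.205,.245),20,[-1]*15+[0]*5),1);show(o);print(c)
E
```

```text
0, 0.8, -0.6, -1, 0, 0.8, -0.5, -1, 0, 0.9, -0.4, -1, 0, 0.8, -0.4, -1, 0, 1, -0.2, -1, 0, 0.9, -0.2, -1, 0, 1, -0.1, -1, 0, 0.9, 0, -1, 0, 1, 0, -1, 0, 0.9, 0.2, -1, 0, 1, 0.2, -1, 0, 0.9, 0.3, -1, 0, 0.9, 0.4, -1, 0, 0.8, 0.4, -1, 0, 0.8, 0.6, -1, 0, 0.8, 0.6, 0, 0, 0.7, 0.6, 0, 0, 0.8, 0.6, 0, 0, 0.7, 0.6, 0, 0, 0.8, 0.6, 0
[np.float64(0.510181927235813), np.float64(-0.20429747924074557), np.float64(0.245), 8.307935363482102]
```

move_arm:
  commands: [0, 0.8, -0.6, -1, 0, 0.8, -0.5, -1, 0, 0.9, -0.4, -1, 0, 0.8, -0.4, -1, 0, 1, -0.2, -1, 0, 0.9, -0.2, -1, 0, 1, -0.1, -1, 0, 0.9, 0, -1, 0, 1, 0, -1, 0, 0.9, 0.2, -1, 0, 1, 0.2, -1, 0, 0.9, 0.3, -1, 0, 0.9, 0.4, -1, 0, 0.8, 0.4, -1, 0, 0.8, 0.6, -1, 0, 0.8, 0.6, 0, 0, 0.7, 0.6, 0, 0, 0.8, 0.6, 0, 0, 0.7, 0.6, 0, 0, 0.8, 0.6, 0]
  jaw: 50

```text
time: 2.65
eef_pos: [0.5104, -0.2034, 0.245]
tcp_rot: [-0.051, 0.705, 0.051, 0.705]
contact_force: [-0.8, -1.6, 0.4]
opening: 0.585
```

```bash
python3 - <<'E'
from h import *; from plan import *
commit([0, 0.8, -0.6, -1, 0, 0.8, -0.5, -1, 0, 0.9, -0.4, -1, 0, 0.8, -0.4, -1, 0, 1, -0.2, -1, 0, 0.9, -0.2, -1, 0, 1, -0.1, -1, 0, 0.9, 0, -1, 0, 1, 0, -1, 0, 0.9, 0.2, -1, 0, 1, 0.2, -1, 0, 0.9, 0.3, -1, 0, 0.9, 0.4, -1, 0, 0.8, 0.4, -1, 0, 0.8, 0.6, -1, 0, 0.8, 0.6, 0, 0, 0.7, 0.6, 0, 0, 0.8, 0.6, 0, 0, 0.7, 0.6, 0, 0, 0.8, 0.6, 0])
s=ctrl.get_state();im=ctrl.read_camera('wrist');cv2.imwrite('pics/w1.png',im[:,:,::-1]);s2=ctrl.get_state()
import pickle;pickle.dump(s,open('s1.pkl','wb'))
for q in (s,s2): print(q['time'],q['eef_pos'],q['tcp_rot'],q['contact_force'],q['qpos'])
E
```

```text
cmd [ 0.51018 -0.2043   0.245    8.30794]
2.65 [ 0.51044115 -0.20341119  0.24496744] [-0.05106177  0.70543384  0.05132001  0.70506883] [-0.84953235 -1.57590065  0.4300513 ] [-5.63884308e-01  1.03614381e-02  1.88670946e+00 -1.37538405e-05
  1.24515395e+00 -7.08796388e-01]
2.7 [ 0.51136123 -0.20114462  0.244979  ] [-0.05097358  0.70500188  0.05257542  0.70541468] [-0.30086362  0.90440374 -0.51771995] [-0.5603771   0.01031021  1.88674065  0.00229145  1.24541344 -0.70768223]
```

View pics/w1.png

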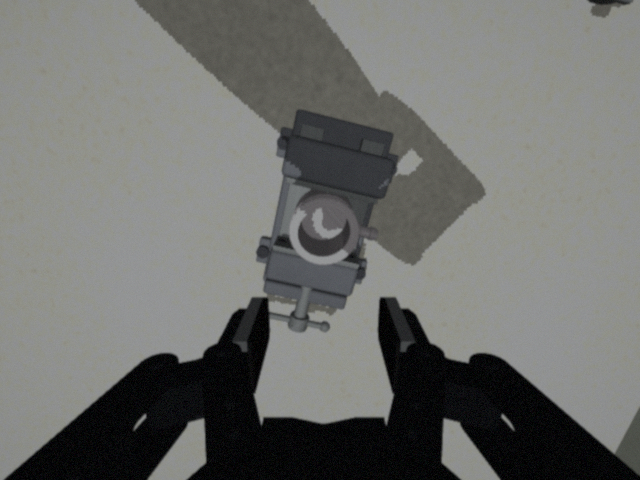

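```bash
python3 - <<'E'
from h import *
for i in range(3):
    s=ctrl.get_state();im=ctrl.read_camera('wrist');print(s['time'],s['eef_pos'],s['tcp_rot'],s['contact_force'],s['dq'][0])
cv2.imwrite('pics/w2.png',im[:,:,::-1])
import pickle;pickle.dump(s,open('s2.pkl','wb'))
c=cv2.convertScaleAbs(im[170:290,260:400,::-1],alpha=1.5,beta=10);cv2.imwrite('pics/w2c.png',cv2.resize(c,None,fx=5,fy=5,interpolation=cv2.INTER_CUBIC))
E
```

```text
2.7 [ 0.51136123 -0.20114462  0.244979  ] [-0.05097358  0.70500188  0.05257542  0.70541468] [-0.30086362  0.90440374 -0.51771995] -0.0345362329773609
2.75 [ 0.51074996 -0.20241118  0.24493875] [-0.05181984  0.7053084   0.05247726  0.70505383] [-0.56027274 -0.32443198 -0.10138895] -0.0367592258401609
2.8 [ 0.51035339 -0.20341953  0.24498078] [-0.05186556  0.70544241  0.05197661  0.70495348] [ 0.63720533 -0.57295523 -0.00091672] -0.028754041623403545
```

View pics/w2c.png

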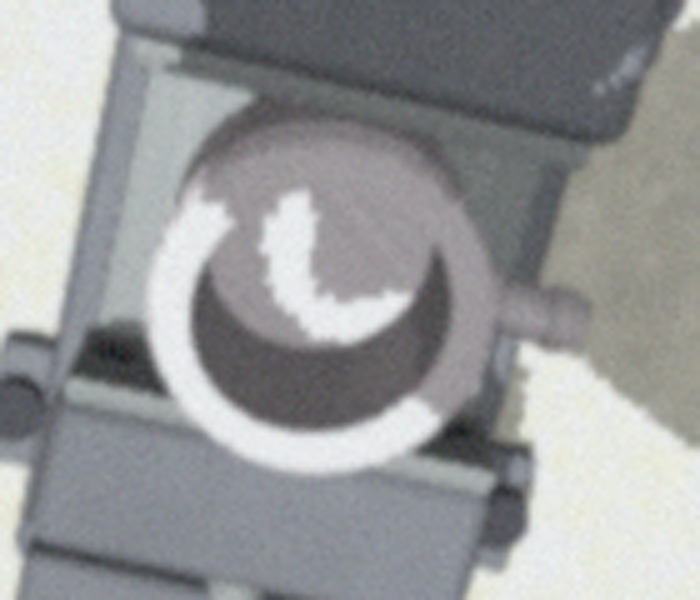

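```bash
cat > rim.py <<'E'
from h import *
import pickle
a=np.linspace(0,2*np.pi,361);
def circ(c,r,z=.092): return np.c_[c[0]+r*np.cos(a),c[1]+r*np.sin(a),np.full(361,z)]
def fit(P,meas):
    # meas list (r, 'l/r/t/b', value)
    def f(c):
        o=[]
        for r,k,v in meas:
            q=P(circ(c,r));o.append({'l':q[:,0].min(),'r':q[:,0].max(),'t':q[:,1].min(),'b':q[:,1].max()}[k]-v)
        return o
    s=least_squares(f,[.51,-.205],diff_step=1e-4);return s.x,np.round(s.fun,2)
if __name__=='__main__':
    s=pickle.load(open('s2.pkl','rb'))
    X=lambda v:v/5+260-.4
    Y=lambda v:v/5+170-.4
    print(fit(lambda p:wproj(s,p),[(.03,'l',X(148)),(.03,'r',X(495)),(.03,'b',Y(474)),(.022,'l',X(190)),(.022,'r',X(450)),(.022,'b',Y(430))]))
    X=lambda v:v/4.5+430-.4
    Y=lambda v:v/4.5+225-.4
    print(fit(lambda p:proj('top',p),[(.03,'l',X(325)),(.03,'r',X(499)),(.03,'b',Y(337)),(.03,'t',Y(159)),(.022,'r',X(474)),(.022,'t',Y(182)),(.022,'b',Y(312))]))
    X=lambda v:v/5+100-.4
    Y=lambda v:v/5+130-.4
    print(fit(lambda p:proj('scene',p),[(.03,'l',X(287)),(.03,'r',X(457)),(.03,'b',Y(242)),(.03,'t',Y(112)),(.022,'l',X(311)),(.022,'r',X(428)),(.022,'t',Y(126)),(.022,'b',Y(222))]))
    from plan import *
    e=wray(s,(560/5+260-.4,318/5+170-.4),.058);print('stub end wrist',e)
E
python3 rim.py
```

```text
(array([ 0.51070355, -0.20414922]), array([-0.68,  0.38, -0.11,  0.32, -0.02,  0.13]))
(array([ 0.51164152, -0.2063342 ]), array([-1.3 ,  0.58,  0.12, -0.31,  0.71, -0.13,  0.3 ]))
(array([ 0.50802174, -0.20520986]), array([-0.16, -0.35, -0.37, -0.15, -0.44,  0.95,  0.4 ,  0.11]))
stub end wrist [ 0.55767916 -0.20872509  0.058     ]
```

move_arm:
  commands: [0, 0.6, 0.1, 0, 0, 1, 0.2, 0, 0, 1, 0.2, 0, 0, 1, 0.2, 0, 0, 1, 0.2, 0, 0, 1, 0.2, 0, 0, 1, 0.2, 0, 0, 1, 0.2, 0, 0, 1, 0.2, 0, 0, 1, 0.3, 0, 0, 1, 0.3, 0, 0, 1, 0.3, 0, 0, 1, 0.3, 0, 0, 1, 0.3, 0, 0, 1, 0.3, 0, 0, 1, 0.3, 0, 0, 1, 0.3, 0, 0, 1, 0.3, 0, 0, 1, 0.3, 0, 0, 1, 0.3, 0]

```text
time: 5.35
eef_pos: [0.5629, 0.2994, 0.2453]
tcp_rot: [-0.051, 0.705, 0.051, 0.705]
contact_force: [0.1, -0.3, 0.3]
opening: 0.585
```

move_arm:
  commands: [0, 0.8, 0.1, -0.1, 0.4, 0.6, 0, 0, 0.4, 0.2, 0, 0, 0.4, 0, 0, 0]

```text
time: 5.85
eef_pos: [0.5592, 0.3384, 0.2139]
tcp_rot: [-0.055, 0.705, 0.054, 0.705]
contact_force: [-0.5, 0.5, -0.3]
opening: 0.586
```

```bash
python3 - <<'E'
from h import *; from plan import *
import pickle
commit([0,0.6,0.1,0]+[0,1,.2,0]*8+[0,1,.3,0]*11+[0,0.8,0.1,-0.1, 0.4,0.6,0,0, 0.4,0.2,0,0, 0.4,0,0,0])
im=ctrl.read_camera('wrist')
s=ctrl.get_state();im=ctrl.read_camera('wrist');cv2.imwrite('pics/w3.png',im[:,:,::-1]);s2=ctrl.get_state()
pickle.dump(s,open('s3.pkl','wb'))
for q in (s,s2): print(q['time'],q['eef_pos'],q['tcp_rot'],q['contact_force'],q['qpos'])
E
```

```text
cmd [0.55959 0.33854 0.215   8.80794]
5.9 [0.5586065  0.33780755 0.21217611] [-0.05474797  0.70639373  0.05365187  0.70365619] [-0.46877684 -0.30910535 -1.83274664] [ 3.88810855e-01  2.67378895e-01  1.66176859e+00 -3.05490497e-04
  1.21660561e+00  2.35466023e-01]
5.95 [0.55874568 0.33767845 0.21282537] [-0.05463577  0.70638708  0.05356581  0.70367814] [ 0.20983679 -0.29453306 -0.43058971] [ 3.88535756e-01  2.66896925e-01  1.66112975e+00 -2.81712909e-04
  1.21767652e+00  2.35463570e-01]
```

View pics/w3.png

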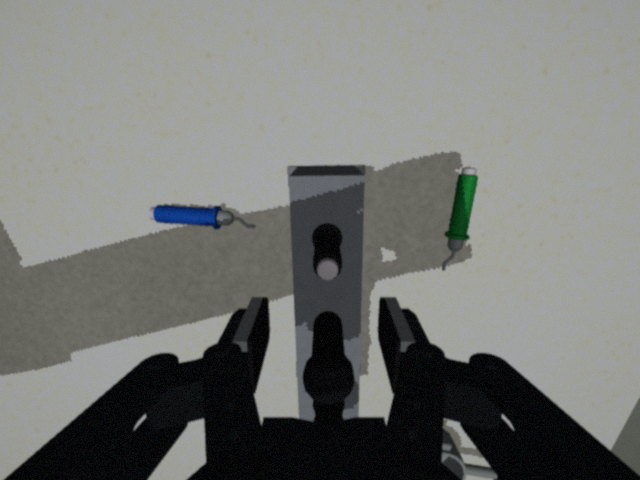

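```bash
python3 - <<'E'
from h import *
import pickle
s=pickle.load(open('s3.pkl','rb'));print(wray(s,(327,268),.153), wray(s,(327,244),.087))
im=cv2.imread('pics/w3.png')[220:300,280:380];cv2.imwrite('pics/w3c.png',cv2.resize(cv2.convertScaleAbs(im,alpha=2.5,beta=10),None,fx=7,fy=7,interpolation=cv2.INTER_CUBIC))
E
```

```text
[0.55993222 0.34155584 0.153     ] [0.56139736 0.33502411 0.087     ]
```

View pics/w3c.png

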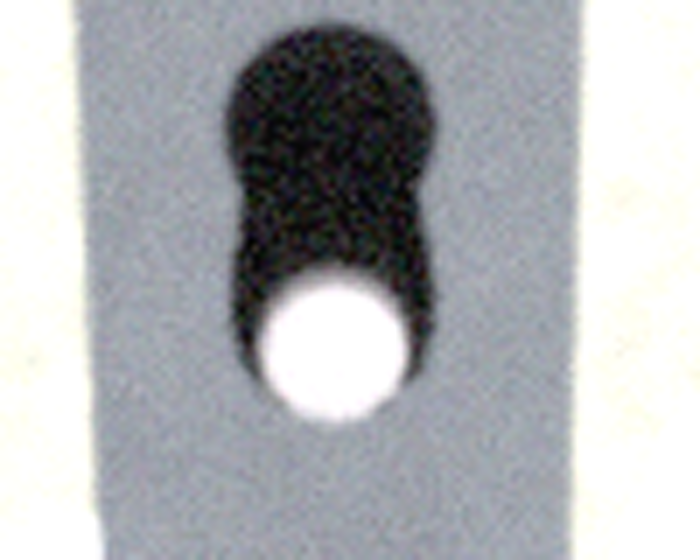

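move_arm:
  commands: [0.5, 0.05, 0.04, 0, 0.8, 0, 0, 0, 0.9, 0, 0, 0, 0.8, 0, 0, 0, 0.6, 0, 0, 0, 0.4, 0, 0, 0, 0.2, 0, 0, 0, 0, 0, 0, 0]

```text
time: 6.95
eef_pos: [0.5606, 0.3401, 0.1104]
tcp_rot: [-0.054, 0.705, 0.054, 0.705]
contact_force: [0.8, -0.2, 0.0]
opening: 0.585
```

move_arm:
  commands: [0, 0, 0, 0, 0, 0, 0, 0, 0, 0, 0, 0, 0, 0, 0, 0]
  jaw: 10
  force: 110

```text
time: 7.45
eef_pos: [0.5611, 0.3403, 0.1115]
tcp_rot: [-0.054, 0.704, 0.055, 0.706]
contact_force: [-0.5, -0.1, 4.4]
opening: 0.189
```

```bash
python3 - <<'E'
from h import *; from plan import *
commit([0.5, 0.05, 0.04, 0, 0.8, 0, 0, 0, 0.9, 0, 0, 0, 0.8, 0, 0, 0, 0.6, 0, 0, 0, 0.4, 0, 0, 0, 0.2, 0, 0, 0, 0, 0, 0, 0])
s=ctrl.get_state();im=ctrl.read_camera('wrist');cv2.imwrite('pics/w4.png',im[:,:,::-1]);print(s)
E
```

```text
cmd [0.56039 0.33993 0.11    8.80794]
{'time': 7.45, 'qpos': array([ 3.90793225e-01,  3.77417859e-01,  1.71949392e+00, -1.99647110e-05,
        1.04279170e+00,  2.37017134e-01]), 'dq': array([ 1.03167672e-03,  5.37590164e-04, -1.96842833e-05,  1.60361708e-03,
        1.97291815e-03,  1.63853393e-05]), 'joint_efforts': array([-4.69826453e-02, -3.83120155e+01, -2.44160610e+01,  4.47792781e-04,
       -1.10928984e-01,  4.02034930e-04]), 'eef_pos': array([0.56111157, 0.34029116, 0.11151077]), 'tcp_rot': array([-0.05411759,  0.70437993,  0.05451846,  0.70565427]), 'contact_force': array([-0.52943571, -0.05330912,  4.42125382]), 'wrist_torque': array([0.00585033, 0.03125957, 0.01099303]), 'opening': 0.18858590211066856}
```

View pics/w4.png

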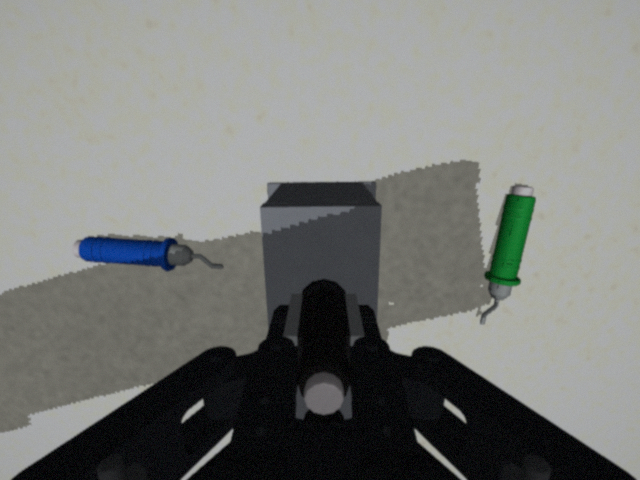

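move_arm:
  commands: [-0.3, 0, 0, 0, -0.6, 0, 0, 0, -0.8, 0, 0, 0, -1, 0, 0, 0, -1, 0, 0, 0, -1, 0, 0, 0, -0.7, 0, 0, 0, -0.2, 0, 0, 0, 0, 0, 0, 0]

```text
time: 8.62
eef_pos: [0.5604, 0.34, 0.2502]
tcp_rot: [-0.054, 0.705, 0.054, 0.705]
contact_force: [-0.1, -0.0, -1.7]
opening: 0.182
```

```bash
python3 - <<'E'
from h import *; from plan import *
commit([-0.3, 0, 0, 0, -0.6, 0, 0, 0, -0.8, 0, 0, 0, -1, 0, 0, 0, -1, 0, 0, 0, -1, 0, 0, 0, -0.7, 0, 0, 0, -0.2, 0, 0, 0, 0, 0, 0, 0])
s=ctrl.get_state();im=ctrl.read_camera('wrist');cv2.imwrite('pics/w5.png',im[:,:,::-1]);print(s['time'],s['eef_pos'],s['contact_force'])
cv2.imwrite('pics/w5c.png',cv2.resize(cv2.convertScaleAbs(im[200:420,220:420,::-1],alpha=2,beta=10),None,fx=2.7,fy=2.7,interpolation=cv2.INTER_CUBIC))
E
```

```text
cmd [0.56039 0.33993 0.25    8.80794]
8.625 [0.56035921 0.3399696  0.25022387] [-0.14824056 -0.00489038 -1.72215397]
```

View pics/w5c.png

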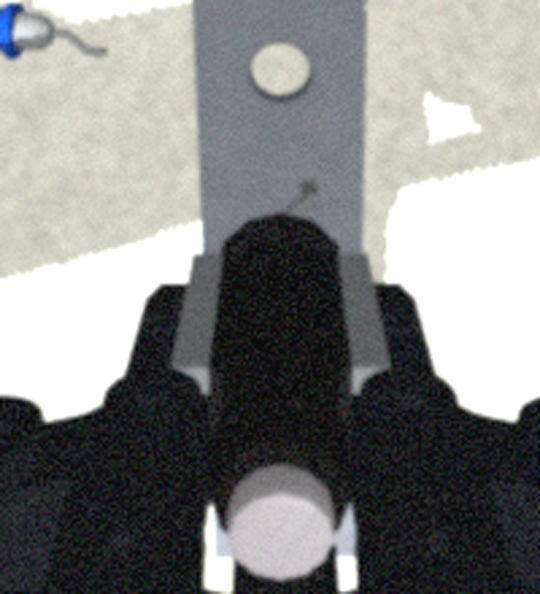

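```bash
python3 - <<'E'
from h import *
K,c=cal('wrist');M=np.array(c['mount'])
def pt(q):
    p=M[:3,:3].T@(np.array(q)-M[:3,3]);u=K@p;return u[:2]/u[2]
print(pt([.061,0,0]))
for a in range(0,360,30): print(a,pt([.061,.007*np.cos(np.radians(a)),.007*np.sin(np.radians(a))]))
# invert
d=M[:3,:3]@np.linalg.inv(K)@np.array([334.5,269.5,1]);C=M[:3,3];print(C+d*(.061-C[0])/d[0])
E
```

```text
[323.39542745 272.4172452 ]
0 [323.39759576 261.43594082]
30 [329.32144432 262.92082508]
60 [333.61739755 266.95585396]
90 [335.13500959 272.4172175 ]
120 [333.50763122 277.82108295]
150 [329.21010003 281.74110959]
180 [323.39330456 283.16850238]
210 [317.5769877  281.74127337]
240 [313.2808325  277.82126805]
270 [311.65549886 272.4172729 ]
300 [313.17535151 266.95576188]
330 [317.47307261 262.92071162]
[0.061      0.00187417 0.00660225]
```

```bash
python3 - <<'E'
from plan import *
c=load()
p=np.array([.5104,-.2050,.225])
L=[]
w=np.r_[.4,.7,np.ones(18),.95,.75,.5,.3,.15];w=np.cumsum(w)/w.sum()
turn=[-1]*15+[-.25]+[0]*9
for i in range(len(w)):
    q=np.array(c[:3])+(p-c[:3])*w[i];L.append((*q,turn[i]))
o,c2=plan(c,L,2);show(o[:15]);print();show(o[15:]);print(c2)
E
```

```text
0.02, -0.39, -0.1, -1, 0.03, -0.67, -0.23, -1, 0.05, -0.92, -0.41, -1, 0.04, -0.88, -0.49, -1, 0.05, -0.83, -0.56, -1, 0.04, -0.78, -0.63, -1, 0.05, -0.72, -0.7, -1, 0.05, -0.66, -0.76, -1, 0.04, -0.59, -0.82, -1, 0.05, -0.52, -0.86, -1, 0.04, -0.44, -0.91, -1, 0.05, -0.36, -0.94, -1, 0.05, -0.28, -0.96, -1, 0.04, -0.19, -0.99, -1, 0.05, -0.1, -1, -1

0.04, -0.02, -1.01, -0.25, 0.05, 0, -1.01, 0, 0.05, 0.01, -1, 0, 0.04, 0.01, -1.01, 0, 0.05, 0, -1.01, 0, 0.04, 0.01, -0.95, 0, 0.04, 0, -0.76, 0, 0.02, 0, -0.5, 0, 0.01, 0, -0.3, 0, 0.01, 0, -0.15, 0
[np.float64(0.5105114930851163), np.float64(-0.20494422130858517), np.float64(0.22499999999999992), 85.0579353634821]
```

move_arm:
  commands: [0, -0.4, -0.1, -1, 0, -0.65, -0.25, -1, 0, -0.9, -0.4, -1, 0, -0.9, -0.5, -1, 0, -0.85, -0.55, -1, 0, -0.8, -0.65, -1, 0, -0.7, -0.7, -1, 0, -0.65, -0.75, -1, 0, -0.6, -0.8, -1, 0.1, -0.5, -0.85, -1, 0.1, -0.45, -0.9, -1, 0.1, -0.35, -0.95, -1, 0.1, -0.3, -0.95, -1, 0.1, -0.2, -1, -1, 0.1, -0.1, -1, -1, 0.1, 0, -1, -0.25, 0.1, 0, -1, 0, 0.1, 0, -1, 0, 0.1, 0, -1, 0]

```text
time: 11.05
eef_pos: [0.5185, -0.113, 0.2238]
tcp_rot: [-0.477, 0.521, 0.479, 0.521]
contact_force: [-0.8, 0.4, -1.9]
opening: 0.179
```

```bash
python3 - <<'E'
from plan import *
from h import ctrl
commit([0, -0.4, -0.1, -1, 0, -0.65, -0.25, -1, 0, -0.9, -0.4, -1, 0, -0.9, -0.5, -1, 0, -0.85, -0.55, -1, 0, -0.8, -0.65, -1, 0, -0.7, -0.7, -1, 0, -0.65, -0.75, -1, 0, -0.6, -0.8, -1, 0.1, -0.5, -0.85, -1, 0.1, -0.45, -0.9, -1, 0.1, -0.35, -0.95, -1, 0.1, -0.3, -0.95, -1, 0.1, -0.2, -1, -1, 0.1, -0.1, -1, -1, 0.1, 0, -1, -0.25, 0.1, 0, -1, 0, 0.1, 0, -1, 0, 0.1, 0, -1, 0])
c=load()
o,_=plan(c,line(c,(.5104,-.205,.215),5));show(o)
E
```

```text
cmd [ 0.51923 -0.11253  0.225   85.05794]
0.08, 0.01, -0.74, 0, 0.08, 0, -0.75, 0, 0.08, 0.01, -0.74, 0, 0.08, 0.01, -0.74, 0, 0.08, 0, -0.75, 0
```

move_arm:
  commands: [0.1, 0, -1, 0, 0.1, 0.01, -1, 0, 0.1, 0.01, -0.8, 0, 0.1, 0, -0.5, 0, 0, 0, -0.3, 0, 0, 0, -0.1, 0, 0, 0, 0, 0, 0, 0, 0, 0]

```text
time: 12.05
eef_pos: [0.511, -0.2041, 0.2155]
tcp_rot: [-0.478, 0.521, 0.478, 0.521]
contact_force: [-0.8, -0.1, -1.8]
opening: 0.183
```

```bash
python3 - <<'E'
from h import *; from plan import *
commit([0.1, 0, -1, 0, 0.1, 0.01, -1, 0, 0.1, 0.01, -0.8, 0, 0.1, 0, -0.5, 0, 0, 0, -0.3, 0, 0, 0, -0.1, 0, 0, 0, 0, 0, 0, 0, 0, 0])
for i in range(2):
    s=ctrl.get_state();im=ctrl.read_camera('wrist');print(s['time'],s['eef_pos'],s['contact_force'])
import pickle;pickle.dump(s,open('s6.pkl','wb'))
cv2.imwrite('pics/w6.png',im[:,:,::-1]);
cv2.imwrite('pics/w6c.png',cv2.resize(cv2.convertScaleAbs(im[190:340,240:400,::-1],alpha=2,beta=10),None,fx=4,fy=4,interpolation=cv2.INTER_CUBIC))
E
```

```text
cmd [ 0.51076 -0.20464  0.215   85.05794]
12.05 [ 0.51098651 -0.20408353  0.21547118] [-0.83921055 -0.08120935 -1.78352046]
12.1 [ 0.5109785  -0.2041039   0.21545507] [ 0.06091866  0.25957527 -1.36425167]
```

View pics/w6c.png

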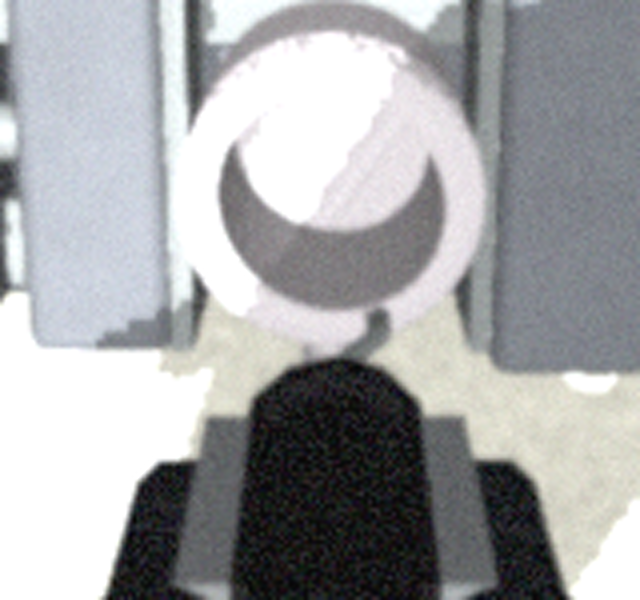

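```bash
python3 - <<'E'
from rim import *
s=pickle.load(open('s6.pkl','rb'))
X=lambda v:v/4+240-.4
Y=lambda v:v/4+190-.4
print(fit(lambda p:wproj(s,p),[(.03,'l',X(186)),(.03,'r',X(488)),(.03,'t',Y(30)),(.022,'l',X(219)),(.022,'r',X(444)),(.022,'b',Y(309))]))
E
```

```text
(array([ 0.50853078, -0.20408833]), array([-2.06,  0.69,  2.06,  0.13,  1.24, -2.19]))
```

```bash
python3 - <<'E'
from rim import *
s=pickle.load(open('s6.pkl','rb'));im=cv2.imread('pics/w6.png')
big=cv2.resize(cv2.convertScaleAbs(im[190:340,240:400],alpha=1.6,beta=0),None,fx=5,fy=5,interpolation=cv2.INTER_CUBIC)
for c,col in (((.5104,-.205),(0,0,255)),((.509,-.2042),(0,180,0))):
    for r in (.022,.03):
        q=(wproj(s,circ(c,r))-[240,190]+.5)*5
        cv2.polylines(big,[q.astype(np.int32)],True,col,1)
cv2.imwrite('pics/w6o.png',big)
E
```

```text
(no output)
```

View pics/w6o.png

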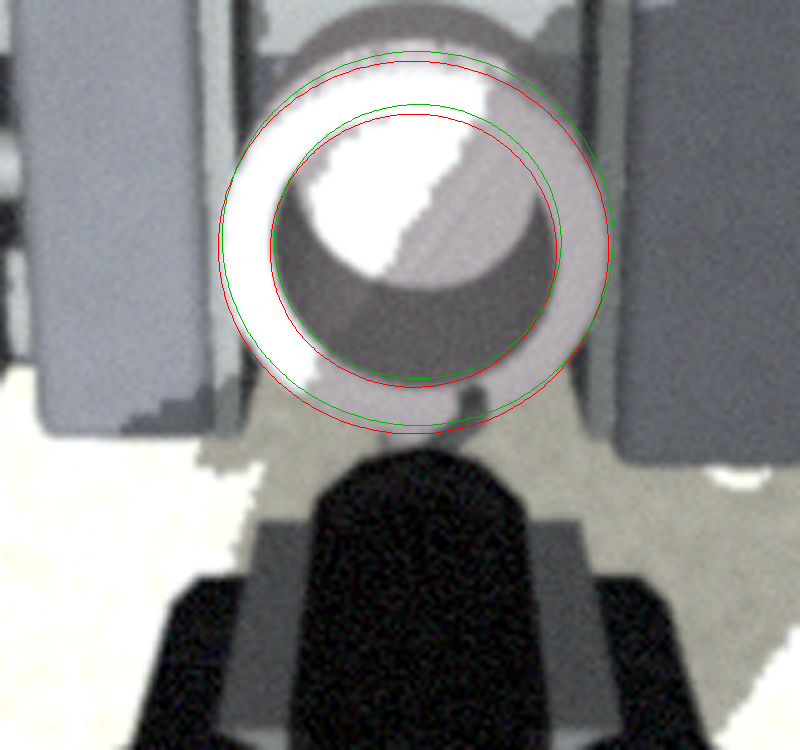

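move_arm:
  commands: [0.5, 0, 0, 0, 0.8, 0, 0, 0, 0.7, 0, 0, 0, 0.4, -0.1, 0, 0, 0.2, -0.2, 0, 0, 0, -0.2, 0, 0, 0, -0.1, 0, 0, 0, 0, 0, 0]

```text
time: 13.15
eef_pos: [0.5264, -0.2061, 0.151]
tcp_rot: [-0.478, 0.521, 0.478, 0.521]
contact_force: [-0.7, -0.1, -1.5]
opening: 0.185
```

```bash
python3 - <<'E'
from h import *; from plan import *
commit([0.5, 0, 0, 0, 0.8, 0, 0, 0, 0.7, 0, 0, 0, 0.4, -0.1, 0, 0, 0.2, -0.2, 0, 0, 0, -0.2, 0, 0, 0, -0.1, 0, 0, 0, 0, 0, 0])
for i in range(4):
    s=ctrl.get_state();im=ctrl.read_camera('wrist');print(s['time'],s['eef_pos'],s['contact_force'],s['wrist_torque'])
cv2.imwrite('pics/w7c.png',cv2.resize(cv2.convertScaleAbs(im[190:340,240:400,::-1],alpha=2,beta=10),None,fx=4,fy=4,interpolation=cv2.INTER_CUBIC))
E
```

```text
cmd [ 0.52571 -0.20594  0.15    85.05794]
13.15 [ 0.52639865 -0.20606538  0.15102721] [-0.73873933 -0.12625558 -1.53269689] [0.04345627 0.02701938 0.02537457]
13.2 [ 0.52616066 -0.20596167  0.15087602] [-0.20557692  0.00956146 -1.70905275] [ 0.0538401   0.00495262 -0.00142654]
13.25 [ 0.52598612 -0.20591284  0.15073684] [ 0.21268152  0.16977497 -1.94635006] [-0.00799156 -0.00493135 -0.00260556]
13.3 [ 0.52587124 -0.2058554   0.150627  ] [ 0.34557588  0.10846183 -1.69122969] [0.0113111  0.00581011 0.00935173]
```

View pics/w7c.png

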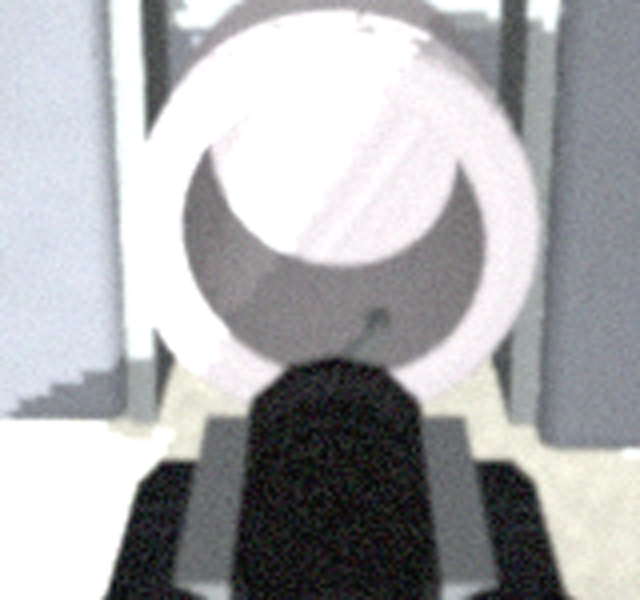

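move_arm:
  commands: [0, -0.06, 0, 0, 0, -0.06, 0, 0, 0, -0.05, 0, 0, 0, -0.05, 0, 0, 0, -0.05, 0, 0, 0, -0.04, 0, 0, 0, -0.04, 0, 0, 0, -0.03, 0, 0]

```text
time: 14.35
eef_pos: [0.5353, -0.2066, 0.1503]
tcp_rot: [-0.478, 0.521, 0.478, 0.521]
contact_force: [-0.3, -0.2, -2.4]
opening: 0.187
```

```bash
cat > st.py <<'E'
import sys
from h import *; from plan import *
C=np.array([.5103,-.2048]);A=85.06
a=np.radians(A);Yb=np.array([np.cos(a),np.sin(a)]);Xb=np.array([Yb[1],-Yb[0]])
def rep(s):
    d=s['eef_pos'][:2]-C;f=s['contact_force'];c=load();dc=np.array(c[:2])-C
    p=np.array([d@Xb,d@Yb])*1e3;pc=np.array([dc@Xb,dc@Yb])*1e3;F=np.array([f[:2]@Xb,f[:2]@Yb])
    t=s['wrist_torque'];T=np.array([t[:2]@Xb,t[:2]@Yb])
    print(f"t{s['time']:.2f} eef X{p[0]:.1f} Y{p[1]:.1f} r{np.hypot(*p):.2f} ang{np.degrees(np.arctan2(p[1],p[0])):.0f} z{s['eef_pos'][2]*1e3:.1f} | cmd X{pc[0]:.2f} Y{pc[1]:.2f} r{np.hypot(*pc):.2f} z{c[2]*1e3:.1f} | F X{F[0]:.2f} Y{F[1]:.2f} |F|{np.hypot(*F):.2f} angF{np.degrees(np.arctan2(F[1],F[0])):.0f} Fz{f[2]:.2f} T {T.round(3)}")
if __name__=='__main__':
    if len(sys.argv)>1: commit(eval('['+sys.argv[1]+']'))
    rep(ctrl.get_state())
E
python3 st.py "0, -0.06, 0, 0, 0, -0.06, 0, 0, 0, -0.05, 0, 0, 0, -0.05, 0, 0, 0, -0.05, 0, 0, 0, -0.04, 0, 0, 0, -0.04, 0, 0, 0, -0.03, 0, 0"
python3 - <<'E'
from h import *
im=ctrl.read_camera('wrist')
cv2.imwrite('pics/w8c.png',cv2.resize(cv2.convertScaleAbs(im[190:340,240:400,::-1],alpha=2,beta=10),None,fx=4,fy=4,interpolation=cv2.INTER_CUBIC))
E
```

```text
cmd [ 0.53517 -0.20675  0.15    85.05794]
t14.35 eef X25.0 Y0.3 r25.04 ang1 z150.3 | cmd X24.95 Y0.19 r24.95 z150.0 | F X-0.26 Y-0.23 |F|0.35 angF-139 Fz-2.41 T [-0.041  0.051]
```

View pics/w8c.png

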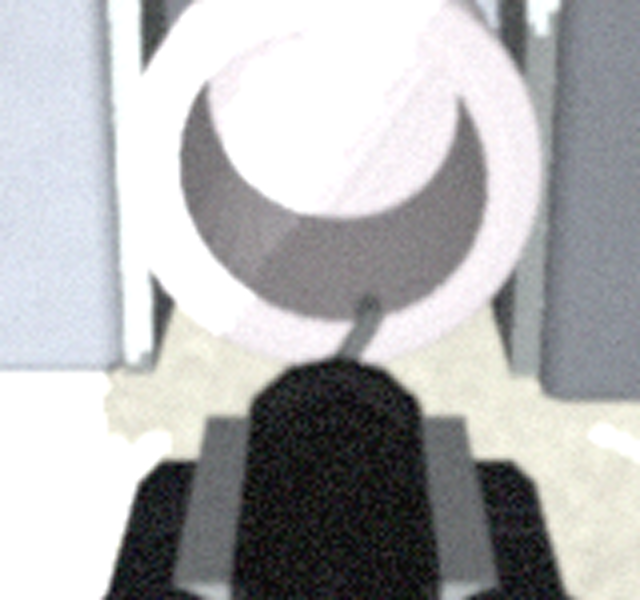

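move_arm:
  commands: [0, -0.03, 0, 0, 0, -0.03, 0, 0, 0, -0.02, 0, 0, 0, -0.02, 0, 0]

```text
time: 14.9
eef_pos: [0.5376, -0.2067, 0.1502]
tcp_rot: [-0.478, 0.521, 0.478, 0.521]
contact_force: [-0.5, 0.5, -1.2]
opening: 0.184
```

```bash
python3 st.py "0, -0.03, 0, 0, 0, -0.03, 0, 0, 0, -0.02, 0, 0, 0, -0.02, 0, 0"
```

```text
cmd [ 0.53766 -0.20697  0.15    85.05794]
t14.90 eef X27.4 Y0.4 r27.38 ang1 z150.2 | cmd X27.45 Y0.19 r27.45 z150.0 | F X-0.59 Y0.50 |F|0.77 angF140 Fz-1.21 T [0.003 0.196]
```

move_arm:
  commands: [0, -0.01, 0, 0, 0, -0.01, 0, 0]

```text
time: 15.15
eef_pos: [0.5379, -0.2067, 0.1502]
tcp_rot: [-0.478, 0.521, 0.478, 0.521]
contact_force: [-1.6, 0.3, -0.6]
opening: 0.183
```

```bash
python3 st.py "0, -0.01, 0, 0, 0, -0.01, 0, 0"
```

```text
cmd [ 0.53816 -0.20701  0.15    85.05794]
t15.15 eef X27.7 Y0.5 r27.71 ang1 z150.2 | cmd X27.95 Y0.19 r27.95 z150.0 | F X-1.63 Y0.12 |F|1.64 angF176 Fz-0.59 T [0.133 0.418]
```

move_arm:
  commands: [0, -0.01, 0, 0, 0, -0.01, 0, 0]

```text
time: 15.4
eef_pos: [0.5383, -0.2067, 0.1501]
tcp_rot: [-0.477, 0.521, 0.479, 0.521]
contact_force: [-2.6, 1.8, -1.2]
opening: 0.186
```

```bash
python3 st.py "0, -0.01, 0, 0, 0, -0.01, 0, 0"
```

```text
cmd [ 0.53866 -0.20706  0.15    85.05794]
t15.40 eef X28.1 Y0.5 r28.07 ang1 z150.1 | cmd X28.45 Y0.19 r28.45 z150.0 | F X-2.75 Y1.54 |F|3.15 angF151 Fz-1.24 T [0.192 0.629]
```

```bash
cat > nx.py <<'E'
# usage: nx.py "<rows just sent>" ; prints state and suggestion:  env DT, R
import sys
from st import *
def go(sent,dth,rt,n=8):
    if sent: commit(sent)
    s=ctrl.get_state();rep(s)
    c=load();dc=np.array(c[:2])-C;pc=np.array([dc@Xb,dc@Yb])*1e3
    th=np.arctan2(pc[1],pc[0]);r=np.hypot(*pc)
    f=s['contact_force'][:2];F=np.array([f@Xb,f@Yb]);t=s['wrist_torque'][:2];T=np.array([t@Xb,t@Yb]);FT=np.array([-T[1],T[0]])/.24
    d=s['eef_pos'][:2]-C;pe=np.array([d@Xb,d@Yb])*1e3;te=np.arctan2(pe[1],pe[0]);u=np.array([np.cos(te),np.sin(te)]);cw=np.array([u[1],-u[0]])
    print(f"th_c {np.degrees(th):.1f} r_c {r:.2f} | press F {-F@u:.2f} T {-FT@u:.2f} | drag F {-F@cw:.2f} T {-FT@cw:.2f} | mag F {np.hypot(*F):.2f} T {np.hypot(*FT):.2f}")
    L=[]
    for i in range(n):
        k=(i+1)/n;q=th-np.radians(dth)*k;rr=r+(rt-r)*k
        w=C+(Xb*np.cos(q)+Yb*np.sin(q))*rr*1e-3;L.append((w[0],w[1],.150,0))
    o,_=plan(c,L,3);show(o)
dth=float(sys.argv[1]);rt=float(sys.argv[2]);go(eval('['+(sys.argv[3] if len(sys.argv)>3 else '')+']'),dth,rt,int(sys.argv[4]) if len(sys.argv)>4 else 8)
E
python3 nx.py 8 28.8
```

```text
t15.40 eef X28.1 Y0.5 r28.07 ang1 z150.1 | cmd X28.45 Y0.19 r28.45 z150.0 | F X-2.75 Y1.54 |F|3.15 angF151 Fz-1.24 T [0.192 0.629]
th_c 0.4 r_c 28.45 | press F 2.72 T 2.61 | drag F 1.59 T 0.85 | mag F 3.15 T 2.74
0, -0.002, -0.02, 0, 0, -0.001, -0.02, 0, 0, -0.001, -0.02, 0, 0, -0.001, -0.02, 0, 0, 0, -0.02, 0, 0, 0, -0.02, 0, 0, 0, -0.02, 0, 0, 0.001, -0.02, 0
```

move_arm:
  commands: [0, -0.01, 0, 0, 0, -0.004, -0.01, 0, 0, 0, -0.02, 0, 0, 0, -0.02, 0, 0, 0, -0.02, 0, 0, 0, -0.02, 0, 0, 0, -0.02, 0, 0, 0.001, -0.02, 0]

```text
time: 16.4
eef_pos: [0.5385, -0.21, 0.15]
tcp_rot: [-0.477, 0.521, 0.478, 0.521]
contact_force: [-4.7, 3.4, -1.0]
opening: 0.183
```

```bash
python3 nx.py 12 28.9 "0, -0.01, 0, 0, 0, -0.004, -0.01, 0, 0, 0, -0.02, 0, 0, 0, -0.02, 0, 0, 0, -0.02, 0, 0, 0, -0.02, 0, 0, 0, -0.02, 0, 0, 0.001, -0.02, 0"
```

```text
cmd [ 0.5387  -0.21032  0.15    85.05794]
t16.40 eef X28.5 Y-2.7 r28.63 ang-5 z150.0 | cmd X28.77 Y-3.06 r28.94 z150.0 | F X-4.98 Y2.96 |F|5.79 angF149 Fz-1.00 T [0.421 1.098]
th_c -6.1 r_c 28.94 | press F 5.24 T 4.72 | drag F 2.47 T 1.31 | mag F 5.79 T 4.90
0, 0.004, -0.03, 0, 0, 0.004, -0.03, 0, 0, 0.006, -0.03, 0, 0, 0.006, -0.029, 0, 0, 0.007, -0.03, 0, 0, 0.007, -0.029, 0, 0, 0.009, -0.029, 0, 0, 0.009, -0.029, 0
```

move_arm:
  commands: [0, 0.012, -0.02, 0, 0, 0.012, -0.03, 0, 0, 0.006, -0.03, 0, 0, 0.006, -0.03, 0, 0, 0.007, -0.03, 0, 0, 0.007, -0.03, 0]

```text
time: 17.15
eef_pos: [0.537, -0.214, 0.1501]
tcp_rot: [-0.478, 0.521, 0.478, 0.521]
contact_force: [-4.7, 2.5, -2.6]
opening: 0.185
```

```bash
python3 nx.py 12 28.4 "0, 0.012, -0.02, 0, 0, 0.012, -0.03, 0, 0, 0.006, -0.03, 0, 0, 0.006, -0.03, 0, 0, 0.007, -0.03, 0, 0, 0.007, -0.03, 0"
```

```text
cmd [ 0.53709 -0.21445  0.15    85.05794]
t17.15 eef X27.4 Y-6.8 r28.25 ang-14 z150.1 | cmd X27.52 Y-7.31 r28.48 z150.0 | F X-4.92 Y2.11 |F|5.36 angF157 Fz-2.62 T [0.398 1.019]
th_c -14.9 r_c 28.48 | press F 5.29 T 4.52 | drag F 0.86 T 0.58 | mag F 5.36 T 4.56
0, 0.008, -0.029, 0, 0, 0.01, -0.028, 0, 0, 0.009, -0.028, 0, 0, 0.011, -0.028, 0, 0, 0.011, -0.027, 0, 0, 0.012, -0.028, 0, 0, 0.013, -0.027, 0, 0, 0.014, -0.026, 0
```

move_arm:
  commands: [0, 0.014, -0.028, 0, 0, 0.014, -0.028, 0, 0, 0.014, -0.028, 0, 0, 0.014, -0.028, 0, 0, 0.014, -0.028, 0, 0, 0.014, -0.028, 0]

```text
time: 17.9
eef_pos: [0.5348, -0.2181, 0.1503]
tcp_rot: [-0.478, 0.521, 0.478, 0.521]
contact_force: [-4.1, 2.6, -1.7]
opening: 0.181
```

```bash
python3 nx.py 12 27.7 "0, 0.014, -0.028, 0, 0, 0.014, -0.028, 0, 0, 0.014, -0.028, 0, 0, 0.014, -0.028, 0, 0, 0.014, -0.028, 0, 0, 0.014, -0.028, 0"
```

```text
cmd [ 0.53464 -0.21845  0.15    85.05794]
t17.90 eef X25.6 Y-11.2 r27.91 ang-24 z150.3 | cmd X25.42 Y-11.51 r27.91 z150.0 | F X-4.27 Y2.25 |F|4.82 angF152 Fz-1.66 T [0.556 0.849]
th_c -24.3 r_c 27.91 | press F 4.81 T 4.17 | drag F 0.35 T 0.71 | mag F 4.82 T 4.23
0, 0.013, -0.026, 0, 0, 0.014, -0.026, 0, 0, 0.015, -0.025, 0, 0, 0.015, -0.025, 0, 0, 0.016, -0.024, 0, 0, 0.017, -0.024, 0, 0, 0.017, -0.023, 0, 0, 0.018, -0.023, 0
```

move_arm:
  commands: [0, 0.018, -0.025, 0, 0, 0.018, -0.025, 0, 0, 0.018, -0.025, 0, 0, 0.018, -0.024, 0, 0, 0.018, -0.024, 0, 0, 0.018, -0.023, 0, 0, 0.018, -0.023, 0]

```text
time: 18.77
eef_pos: [0.5314, -0.2225, 0.1505]
tcp_rot: [-0.478, 0.521, 0.478, 0.521]
contact_force: [-1.8, 3.5, -1.5]
opening: 0.185
```

```bash
python3 nx.py 12 27.0 "0, 0.018, -0.025, 0, 0, 0.018, -0.025, 0, 0, 0.018, -0.025, 0, 0, 0.018, -0.024, 0, 0, 0.018, -0.024, 0, 0, 0.018, -0.023, 0, 0, 0.018, -0.023, 0"
```

```text
cmd [ 0.53114 -0.22239  0.15    85.05794]
t18.77 eef X22.5 Y-15.8 r27.53 ang-35 z150.5 | cmd X22.27 Y-15.73 r27.27 z150.0 | F X-2.11 Y3.36 |F|3.97 angF122 Fz-1.49 T [0.734 0.554]
th_c -35.2 r_c 27.27 | press F 3.66 T 3.65 | drag F 1.54 T 1.18 | mag F 3.97 T 3.83
0, 0.018, -0.022, 0, 0, 0.018, -0.022, 0, 0, 0.019, -0.021, 0, 0, 0.02, -0.021, 0, 0, 0.02, -0.02, 0, 0, 0.02, -0.02, 0, 0, 0.021, -0.019, 0, 0, 0.022, -0.019, 0
```

move_arm:
  commands: [0, 0.018, -0.022, 0, 0, 0.018, -0.022, 0, 0, 0.019, -0.021, 0, 0, 0.02, -0.021, 0, 0, 0.02, -0.02, 0, 0, 0.02, -0.02, 0, 0, 0.021, -0.019, 0, 0, 0.022, -0.019, 0]

```text
time: 19.77
eef_pos: [0.5271, -0.2262, 0.1505]
tcp_rot: [-0.478, 0.521, 0.478, 0.521]
contact_force: [-2.1, 3.4, -1.2]
opening: 0.185
```

```bash
python3 nx.py 12 26.7 "0, 0.018, -0.022, 0, 0, 0.018, -0.022, 0, 0, 0.019, -0.021, 0, 0, 0.02, -0.021, 0, 0, 0.02, -0.02, 0, 0, 0.02, -0.02, 0, 0, 0.021, -0.019, 0, 0, 0.022, -0.019, 0"
```

```text
cmd [ 0.52685 -0.22613  0.15    85.05794]
t19.77 eef X18.6 Y-19.8 r27.18 ang-47 z150.5 | cmd X18.32 Y-19.83 r27.00 z150.0 | F X-2.38 Y3.19 |F|3.98 angF127 Fz-1.23 T [0.621 0.368]
th_c -47.3 r_c 27.00 | press F 3.96 T 2.94 | drag F 0.45 T 0.65 | mag F 3.98 T 3.01
0, 0.022, -0.018, 0, 0, 0.022, -0.017, 0, 0, 0.023, -0.017, 0, 0, 0.024, -0.015, 0, 0, 0.023, -0.016, 0, 0, 0.024, -0.014, 0, 0, 0.024, -0.014, 0, 0, 0.025, -0.014, 0
```

move_arm:
  commands: [0, 0.023, -0.02, 0, 0, 0.024, -0.019, 0, 0, 0.024, -0.018, 0, 0, 0.025, -0.017, 0, 0, 0.025, -0.017, 0, 0, 0.026, -0.016, 0, 0, 0.026, -0.015, 0, 0, 0.027, -0.015, 0]

```text
time: 20.78
eef_pos: [0.5218, -0.2292, 0.1505]
tcp_rot: [-0.478, 0.521, 0.478, 0.521]
contact_force: [-0.6, 0.8, -2.0]
opening: 0.178
```

```bash
python3 nx.py 13 26.7 "0, 0.023, -0.02, 0, 0, 0.024, -0.019, 0, 0, 0.024, -0.018, 0, 0, 0.025, -0.017, 0, 0, 0.025, -0.017, 0, 0, 0.026, -0.016, 0, 0, 0.026, -0.015, 0, 0, 0.027, -0.015, 0"
```

```text
cmd [ 0.52157 -0.22912  0.15    85.05794]
t20.77 eef X13.6 Y-23.4 r27.02 ang-60 z150.5 | cmd X13.32 Y-23.26 r26.80 z150.0 | F X-0.69 Y0.76 |F|1.03 angF132 Fz-2.01 T [0.37  0.076]
th_c -60.2 r_c 26.80 | press F 1.00 T 1.49 | drag F -0.21 T 0.50 | mag F 1.03 T 1.57
0, 0.027, -0.014, 0, 0, 0.027, -0.014, 0, 0, 0.028, -0.013, 0, 0, 0.028, -0.011, 0, 0, 0.028, -0.012, 0, 0, 0.028, -0.01, 0, 0, 0.029, -0.009, 0, 0, 0.029, -0.009, 0
```

move_arm:
  commands: [0, 0.018, -0.026, 0, 0, 0.018, -0.026, 0, 0, 0.02, -0.024, 0, 0, 0.024, -0.018, 0, 0, 0.028, -0.014, 0, 0, 0.028, -0.013, 0]

```text
time: 21.52
eef_pos: [0.5179, -0.2314, 0.1501]
tcp_rot: [-0.478, 0.521, 0.478, 0.521]
contact_force: [-0.7, 3.1, -2.1]
opening: 0.181
```

```bash
python3 nx.py 12 27.8 "0, 0.018, -0.026, 0, 0, 0.018, -0.026, 0, 0, 0.02, -0.024, 0, 0, 0.024, -0.018, 0, 0, 0.028, -0.014, 0, 0, 0.028, -0.013, 0"
```

```text
cmd [ 0.51792 -0.23184  0.15    85.05794]
t21.52 eef X9.8 Y-25.8 r27.63 ang-69 z150.1 | cmd X9.92 Y-26.28 r28.09 z150.0 | F X-0.95 Y3.06 |F|3.21 angF107 Fz-2.11 T [1.014 0.139]
th_c -69.3 r_c 28.09 | press F 3.20 T 4.15 | drag F 0.20 T 0.96 | mag F 3.21 T 4.26
0, 0.028, -0.009, 0, 0, 0.028, -0.008, 0, 0, 0.029, -0.007, 0, 0, 0.029, -0.006, 0, 0, 0.028, -0.006, 0, 0, 0.029, -0.005, 0, 0, 0.029, -0.004, 0, 0, 0.029, -0.003, 0
```

move_arm:
  commands: [0, 0.028, -0.011, 0, 0, 0.028, -0.01, 0, 0, 0.029, -0.009, 0, 0, 0.029, -0.008, 0, 0, 0.029, -0.008, 0, 0, 0.029, -0.006, 0, 0, 0.029, -0.006, 0, 0, 0.029, -0.005, 0]

```text
time: 22.52
eef_pos: [0.5123, -0.2327, 0.1504]
tcp_rot: [-0.478, 0.521, 0.478, 0.521]
contact_force: [0.4, 5.6, -2.3]
opening: 0.185
```

```bash
python3 nx.py 12 28.2 "0, 0.028, -0.011, 0, 0, 0.028, -0.01, 0, 0, 0.029, -0.009, 0, 0, 0.029, -0.008, 0, 0, 0.029, -0.008, 0, 0, 0.029, -0.006, 0, 0, 0.029, -0.006, 0, 0, 0.029, -0.005, 0"
```

```text
cmd [ 0.51206 -0.23291  0.15    85.05794]
t22.52 eef X4.4 Y-27.6 r27.98 ang-81 z150.4 | cmd X4.17 Y-27.86 r28.17 z150.0 | F X-0.05 Y5.62 |F|5.62 angF90 Fz-2.28 T [ 1.104 -0.033]
th_c -81.5 r_c 28.17 | press F 5.55 T 4.52 | drag F 0.83 T 0.86 | mag F 5.62 T 4.60
0, 0.029, -0.004, 0, 0, 0.03, -0.004, 0, 0, 0.029, -0.002, 0, 0, 0.029, -0.002, 0, 0, 0.03, -0.001, 0, 0, 0.029, 0, 0, 0, 0.03, 0, 0, 0, 0.029, 0.001, 0
```

move_arm:
  commands: [0, 0.028, 0.006, 0, 0, 0.029, 0.006, 0, 0, 0.029, 0.004, 0, 0, 0.029, 0, 0, 0, 0.03, 0, 0, 0, 0.03, 0.001, 0, 0, 0.03, 0.002, 0]

```text
time: 23.4
eef_pos: [0.5072, -0.2323, 0.1506]
tcp_rot: [-0.478, 0.521, 0.478, 0.521]
contact_force: [1.2, 2.2, -1.6]
opening: 0.187
```

```bash
python3 nx.py 12 27.5 "0, 0.028, 0.006, 0, 0, 0.029, 0.006, 0, 0, 0.029, 0.004, 0, 0, 0.029, 0, 0, 0, 0.03, 0, 0, 0, 0.03, 0.001, 0, 0, 0.03, 0.002, 0"
```

```text
cmd [ 0.50699 -0.232    0.15    85.05794]
t23.40 eef X-0.7 Y-27.7 r27.72 ang-91 z150.6 | cmd X-0.95 Y-27.38 r27.40 z150.0 | F X1.01 Y2.30 |F|2.51 angF66 Fz-1.64 T [ 0.374 -0.119]
th_c -92.0 r_c 27.40 | press F 2.32 T 1.57 | drag F 0.95 T 0.46 | mag F 2.51 T 1.64
0, 0.029, 0.001, 0, 0, 0.028, 0.001, 0, 0, 0.029, 0.003, 0, 0, 0.029, 0.003, 0, 0, 0.028, 0.004, 0, 0, 0.028, 0.004, 0, 0, 0.029, 0.006, 0, 0, 0.028, 0.006, 0
```

move_arm:
  commands: [0, 0.029, -0.006, 0, 0, 0.029, -0.005, 0, 0, 0.029, 0, 0, 0, 0.029, 0.002, 0, 0, 0.029, 0.003, 0, 0, 0.029, 0.004, 0, 0, 0.029, 0.005, 0]

```text
time: 24.28
eef_pos: [0.5021, -0.2315, 0.1504]
tcp_rot: [-0.478, 0.521, 0.478, 0.521]
contact_force: [1.9, 1.4, -1.9]
opening: 0.181
```

```bash
python3 nx.py 12 27.8 "0, 0.029, -0.006, 0, 0, 0.029, -0.005, 0, 0, 0.029, 0, 0, 0, 0.029, 0.002, 0, 0, 0.029, 0.003, 0, 0, 0.029, 0.004, 0, 0, 0.029, 0.005, 0"
```

```text
cmd [ 0.50194 -0.23148  0.15    85.05794]
t24.27 eef X-5.9 Y-27.3 r27.91 ang-102 z150.4 | cmd X-6.03 Y-27.30 r27.96 z150.0 | F X1.75 Y1.56 |F|2.34 angF42 Fz-1.86 T [ 0.258 -0.155]
th_c -102.4 r_c 27.96 | press F 1.90 T 1.19 | drag F 1.38 T 0.40 | mag F 2.34 T 1.26
0, 0.028, 0.007, 0, 0, 0.028, 0.009, 0, 0, 0.028, 0.009, 0, 0, 0.028, 0.009, 0, 0, 0.027, 0.011, 0, 0, 0.027, 0.011, 0, 0, 0.027, 0.011, 0, 0, 0.026, 0.013, 0
```

move_arm:
  commands: [0, 0.03, -0.004, 0, 0, 0.03, -0.003, 0, 0, 0.03, -0.001, 0, 0, 0.029, 0.005, 0, 0, 0.029, 0.008, 0, 0, 0.028, 0.009, 0]

```text
time: 25.02
eef_pos: [0.4979, -0.2305, 0.1504]
tcp_rot: [-0.478, 0.521, 0.478, 0.521]
contact_force: [2.6, 3.2, -1.5]
opening: 0.181
```

```bash
python3 nx.py 12 28.7 "0, 0.03, -0.004, 0, 0, 0.03, -0.003, 0, 0, 0.03, -0.001, 0, 0, 0.029, 0.005, 0, 0, 0.029, 0.008, 0, 0, 0.028, 0.009, 0"
```

```text
cmd [ 0.49759 -0.23076  0.15    85.05794]
t25.02 eef X-10.2 Y-26.7 r28.54 ang-111 z150.4 | cmd X-10.43 Y-26.95 r28.90 z150.0 | F X2.28 Y3.42 |F|4.11 angF56 Fz-1.49 T [ 0.647 -0.427]
th_c -111.1 r_c 28.90 | press F 4.01 T 3.15 | drag F 0.91 T 0.70 | mag F 4.11 T 3.23
0, 0.028, 0.012, 0, 0, 0.027, 0.013, 0, 0, 0.027, 0.014, 0, 0, 0.027, 0.014, 0, 0, 0.026, 0.015, 0, 0, 0.026, 0.016, 0, 0, 0.025, 0.016, 0, 0, 0.025, 0.017, 0
```

move_arm:
  commands: [0, 0.028, 0.009, 0, 0, 0.028, 0.01, 0, 0, 0.028, 0.011, 0, 0, 0.028, 0.012, 0, 0, 0.027, 0.013, 0, 0, 0.027, 0.014, 0, 0, 0.026, 0.014, 0, 0, 0.026, 0.015, 0]

```text
time: 26.02
eef_pos: [0.4926, -0.2278, 0.1504]
tcp_rot: [-0.478, 0.521, 0.478, 0.521]
contact_force: [3.9, 2.7, -1.3]
opening: 0.181
```

```bash
python3 nx.py 12 29.4 "0, 0.028, 0.009, 0, 0, 0.028, 0.01, 0, 0, 0.028, 0.011, 0, 0, 0.028, 0.012, 0, 0, 0.027, 0.013, 0, 0, 0.027, 0.014, 0, 0, 0.026, 0.014, 0, 0, 0.026, 0.015, 0"
```

```text
cmd [ 0.49237 -0.22785  0.15    85.05794]
t26.02 eef X-15.7 Y-24.4 r29.00 ang-123 z150.4 | cmd X-15.88 Y-24.50 r29.20 z150.0 | F X3.62 Y2.99 |F|4.70 angF40 Fz-1.27 T [ 0.837 -0.729]
th_c -122.9 r_c 29.20 | press F 4.47 T 4.58 | drag F 1.43 T 0.68 | mag F 4.70 T 4.63
0, 0.026, 0.016, 0, 0, 0.026, 0.017, 0, 0, 0.025, 0.017, 0, 0, 0.025, 0.019, 0, 0, 0.024, 0.018, 0, 0, 0.024, 0.02, 0, 0, 0.023, 0.02, 0, 0, 0.023, 0.021, 0
```

move_arm:
  commands: [0, 0.024, 0.018, 0, 0, 0.024, 0.019, 0, 0, 0.024, 0.019, 0, 0, 0.024, 0.02, 0, 0, 0.023, 0.02, 0, 0, 0.023, 0.021, 0, 0, 0.022, 0.021, 0]

```text
time: 26.9
eef_pos: [0.4886, -0.224, 0.1504]
tcp_rot: [-0.478, 0.521, 0.478, 0.521]
contact_force: [3.2, 2.3, -1.4]
opening: 0.182
```

```bash
python3 nx.py 12 29.1 "0, 0.024, 0.018, 0, 0, 0.024, 0.019, 0, 0, 0.024, 0.019, 0, 0, 0.024, 0.02, 0, 0, 0.023, 0.02, 0, 0, 0.023, 0.021, 0, 0, 0.022, 0.021, 0"
```

```text
cmd [ 0.48859 -0.22406  0.15    85.05794]
t26.90 eef X-19.9 Y-21.0 r28.99 ang-133 z150.4 | cmd X-19.98 Y-21.05 r29.02 z150.0 | F X2.97 Y2.60 |F|3.95 angF41 Fz-1.35 T [ 0.499 -0.723]
th_c -133.5 r_c 29.02 | press F 3.93 T 3.58 | drag F 0.37 T 0.76 | mag F 3.95 T 3.66
0, 0.022, 0.021, 0, 0, 0.022, 0.021, 0, 0, 0.02, 0.023, 0, 0, 0.021, 0.022, 0, 0, 0.02, 0.023, 0, 0, 0.019, 0.024, 0, 0, 0.018, 0.024, 0, 0, 0.018, 0.025, 0
```

Good (3.75 N). Hold r ≈ 29.

move_arm:
  commands: [0, 0.022, 0.021, 0, 0, 0.022, 0.021, 0, 0, 0.021, 0.023, 0, 0, 0.02, 0.023, 0, 0, 0.02, 0.023, 0, 0, 0.019, 0.024, 0, 0, 0.018, 0.024, 0, 0, 0.018, 0.025, 0]

```text
time: 27.9
eef_pos: [0.4851, -0.2191, 0.1503]
tcp_rot: [-0.478, 0.521, 0.478, 0.521]
contact_force: [3.5, 1.3, -1.6]
opening: 0.182
```

```bash
python3 nx.py 12 29.1 "0, 0.022, 0.021, 0, 0, 0.022, 0.021, 0, 0, 0.021, 0.023, 0, 0, 0.02, 0.023, 0, 0, 0.02, 0.023, 0, 0, 0.019, 0.024, 0, 0, 0.018, 0.024, 0, 0, 0.018, 0.025, 0"
```

```text
cmd [ 0.485   -0.21913  0.15    85.05794]
t27.90 eef X-23.9 Y-16.4 r28.97 ang-146 z150.3 | cmd X-23.98 Y-16.45 r29.08 z150.0 | F X3.38 Y1.55 |F|3.72 angF25 Fz-1.64 T [ 0.348 -0.832]
th_c -145.5 r_c 29.08 | press F 3.67 T 3.68 | drag F 0.63 T 0.77 | mag F 3.72 T 3.76
0, 0.017, 0.025, 0, 0, 0.016, 0.026, 0, 0, 0.016, 0.026, 0, 0, 0.015, 0.027, 0, 0, 0.014, 0.027, 0, 0, 0.014, 0.027, 0, 0, 0.013, 0.027, 0, 0, 0.012, 0.028, 0
```

move_arm:
  commands: [0, 0.017, 0.025, 0, 0, 0.016, 0.026, 0, 0, 0.016, 0.026, 0, 0, 0.015, 0.027, 0, 0, 0.014, 0.027, 0, 0, 0.014, 0.027, 0, 0, 0.013, 0.027, 0, 0, 0.012, 0.028, 0]

```text
time: 28.9
eef_pos: [0.4828, -0.2136, 0.1504]
tcp_rot: [-0.478, 0.521, 0.478, 0.521]
contact_force: [4.8, 0.1, -1.3]
opening: 0.183
```

```bash
python3 nx.py 12 29.1 "0, 0.017, 0.025, 0, 0, 0.016, 0.026, 0, 0, 0.016, 0.026, 0, 0, 0.015, 0.027, 0, 0, 0.014, 0.027, 0, 0, 0.014, 0.027, 0, 0, 0.013, 0.027, 0, 0, 0.012, 0.028, 0"
```

```text
cmd [ 0.48254 -0.21357  0.15    85.05794]
t28.90 eef X-26.7 Y-11.2 r28.90 ang-157 z150.4 | cmd X-26.90 Y-11.13 r29.11 z150.0 | F X4.80 Y0.53 |F|4.83 angF6 Fz-1.30 T [ 0.073 -1.076]
th_c -157.5 r_c 29.11 | press F 4.63 T 4.25 | drag F 1.37 T 1.45 | mag F 4.83 T 4.49
0, 0.011, 0.028, 0, 0, 0.011, 0.029, 0, 0, 0.009, 0.029, 0, 0, 0.009, 0.029, 0, 0, 0.009, 0.029, 0, 0, 0.007, 0.03, 0, 0, 0.007, 0.03, 0, 0, 0.006, 0.03, 0
```

move_arm:
  commands: [0, 0.008, 0.028, 0, 0, 0.008, 0.029, 0, 0, 0.007, 0.029, 0, 0, 0.007, 0.029, 0, 0, 0.007, 0.029, 0, 0, 0.006, 0.03, 0, 0, 0.006, 0.03, 0, 0, 0.005, 0.03, 0]

```text
time: 29.9
eef_pos: [0.4819, -0.2078, 0.1504]
tcp_rot: [-0.478, 0.521, 0.478, 0.521]
contact_force: [5.0, -2.1, -1.2]
opening: 0.186
```

```bash
python3 nx.py 12 28.7 "0, 0.008, 0.028, 0, 0, 0.008, 0.029, 0, 0, 0.007, 0.029, 0, 0, 0.007, 0.029, 0, 0, 0.007, 0.029, 0, 0, 0.006, 0.03, 0, 0, 0.006, 0.03, 0, 0, 0.005, 0.03, 0"
```

```text
cmd [ 0.4817  -0.20763  0.15    85.05794]
t29.90 eef X-28.0 Y-5.4 r28.53 ang-169 z150.4 | cmd X-28.25 Y-5.28 r28.74 z150.0 | F X5.18 Y-1.65 |F|5.43 angF-18 Fz-1.20 T [-0.11  -1.061]
th_c -169.4 r_c 28.74 | press F 4.77 T 4.26 | drag F 2.60 T 1.29 | mag F 5.43 T 4.44
0, 0.005, 0.03, 0, 0, 0.004, 0.029, 0, 0, 0.003, 0.03, 0, 0, 0.003, 0.03, 0, 0, 0.002, 0.03, 0, 0, 0.001, 0.03, 0, 0, 0, 0.03, 0, 0, 0, 0.031, 0
```

move_arm:
  commands: [0, -0.001, 0.029, 0, 0, -0.001, 0.029, 0, 0, 0, 0.03, 0, 0, 0, 0.03, 0, 0, 0, 0.03, 0, 0, -0.001, 0.03, 0, 0, -0.002, 0.03, 0]

```text
time: 30.78
eef_pos: [0.4824, -0.2025, 0.1503]
tcp_rot: [-0.478, 0.521, 0.478, 0.521]
contact_force: [3.2, -1.3, -1.6]
opening: 0.181
```

```bash
python3 nx.py 12 28.0 "0, -0.001, 0.029, 0, 0, -0.001, 0.029, 0, 0, 0, 0.03, 0, 0, 0, 0.03, 0, 0, 0, 0.03, 0, 0, -0.001, 0.03, 0, 0, -0.002, 0.03, 0"
```

```text
cmd [ 0.48227 -0.20246  0.15    85.05794]
t30.77 eef X-28.0 Y-0.1 r28.01 ang-180 z150.3 | cmd X-28.13 Y-0.08 r28.13 z150.0 | F X3.30 Y-1.00 |F|3.45 angF-17 Fz-1.60 T [-0.354 -0.958]
th_c -179.8 r_c 28.13 | press F 3.29 T 3.98 | drag F 1.02 T 1.50 | mag F 3.45 T 4.26
0, -0.001, 0.029, 0, 0, -0.002, 0.03, 0, 0, -0.002, 0.029, 0, 0, -0.003, 0.029, 0, 0, -0.004, 0.029, 0, 0, -0.005, 0.029, 0, 0, -0.006, 0.029, 0, 0, -0.006, 0.029, 0
```

move_arm:
  commands: [0, -0.002, 0.029, 0, 0, -0.003, 0.03, 0, 0, -0.003, 0.029, 0, 0, -0.004, 0.029, 0, 0, -0.005, 0.029, 0, 0, -0.006, 0.029, 0, 0, -0.007, 0.029, 0, 0, -0.007, 0.029, 0]

```text
time: 31.78
eef_pos: [0.4838, -0.1966, 0.1503]
tcp_rot: [-0.478, 0.521, 0.478, 0.521]
contact_force: [4.0, -2.1, -1.7]
opening: 0.185
```

```bash
python3 nx.py 12 27.6 "0, -0.002, 0.029, 0, 0, -0.003, 0.03, 0, 0, -0.003, 0.029, 0, 0, -0.004, 0.029, 0, 0, -0.005, 0.029, 0, 0, -0.006, 0.029, 0, 0, -0.007, 0.029, 0, 0, -0.007, 0.029, 0"
```

```text
cmd [ 0.4837  -0.19673  0.15    85.05794]
t31.77 eef X-27.1 Y5.9 r27.71 ang168 z150.3 | cmd X-27.20 Y5.75 r27.80 z150.0 | F X4.20 Y-1.79 |F|4.57 angF-23 Fz-1.74 T [-0.373 -0.827]
th_c 168.1 r_c 27.80 | press F 4.49 T 3.70 | drag F 0.86 T 0.79 | mag F 4.57 T 3.78
0, -0.007, 0.028, 0, 0, -0.008, 0.028, 0, 0, -0.009, 0.028, 0, 0, -0.01, 0.027, 0, 0, -0.01, 0.027, 0, 0, -0.011, 0.027, 0, 0, -0.012, 0.027, 0, 0, -0.012, 0.026, 0
```

4.1 N; ease slightly (r → 27.45).

move_arm:
  commands: [0, -0.008, 0.028, 0, 0, -0.009, 0.028, 0, 0, -0.01, 0.028, 0, 0, -0.01, 0.027, 0, 0, -0.011, 0.027, 0, 0, -0.012, 0.027, 0, 0, -0.012, 0.026, 0, 0, -0.013, 0.026, 0]

```text
time: 32.78
eef_pos: [0.4864, -0.1912, 0.1503]
tcp_rot: [-0.478, 0.521, 0.478, 0.521]
contact_force: [3.3, -2.1, -1.9]
opening: 0.185
```

```bash
python3 nx.py 12 27.2 "0, -0.008, 0.028, 0, 0, -0.009, 0.028, 0, 0, -0.01, 0.028, 0, 0, -0.01, 0.027, 0, 0, -0.011, 0.027, 0, 0, -0.012, 0.027, 0, 0, -0.012, 0.026, 0, 0, -0.013, 0.026, 0"
```

```text
cmd [ 0.48628 -0.19151  0.15    85.05794]
t32.77 eef X-25.0 Y11.5 r27.50 ang155 z150.3 | cmd X-25.08 Y11.17 r27.45 z150.0 | F X3.47 Y-1.80 |F|3.90 angF-27 Fz-1.92 T [-0.421 -0.688]
th_c 156.0 r_c 27.45 | press F 3.90 T 3.34 | drag F 0.19 T 0.40 | mag F 3.90 T 3.36
0, -0.013, 0.026, 0, 0, -0.014, 0.025, 0, 0, -0.014, 0.025, 0, 0, -0.016, 0.024, 0, 0, -0.015, 0.024, 0, 0, -0.017, 0.023, 0, 0, -0.016, 0.023, 0, 0, -0.018, 0.023, 0
```

move_arm:
  commands: [0, -0.013, 0.026, 0, 0, -0.014, 0.025, 0, 0, -0.014, 0.025, 0, 0, -0.015, 0.024, 0, 0, -0.015, 0.024, 0, 0, -0.016, 0.024, 0, 0, -0.016, 0.023, 0, 0, -0.018, 0.023, 0]

```text
time: 33.78
eef_pos: [0.4897, -0.1868, 0.1503]
tcp_rot: [-0.478, 0.521, 0.478, 0.521]
contact_force: [1.8, -4.2, -1.3]
opening: 0.182
```

```bash
python3 nx.py 12 27.1 "0, -0.013, 0.026, 0, 0, -0.014, 0.025, 0, 0, -0.014, 0.025, 0, 0, -0.015, 0.024, 0, 0, -0.015, 0.024, 0, 0, -0.016, 0.024, 0, 0, -0.016, 0.023, 0, 0, -0.018, 0.023, 0"
```

```text
cmd [ 0.48971 -0.18694  0.15    85.05794]
t33.77 eef X-22.0 Y16.1 r27.30 ang144 z150.3 | cmd X-22.05 Y16.02 r27.26 z150.0 | F X2.17 Y-3.98 |F|4.53 angF-61 Fz-1.29 T [-0.723 -0.583]
th_c 144.0 r_c 27.26 | press F 4.10 T 3.74 | drag F 1.93 T 0.99 | mag F 4.53 T 3.87
0, -0.018, 0.022, 0, 0, -0.018, 0.022, 0, 0, -0.019, 0.022, 0, 0, -0.019, 0.021, 0, 0, -0.02, 0.02, 0, 0, -0.02, 0.02, 0, 0, -0.021, 0.019, 0, 0, -0.022, 0.019, 0
```

move_arm:
  commands: [0, -0.018, 0.022, 0, 0, -0.018, 0.022, 0, 0, -0.019, 0.022, 0, 0, -0.019, 0.021, 0, 0, -0.02, 0.02, 0, 0, -0.02, 0.02, 0]

```text
time: 34.52
eef_pos: [0.4929, -0.1838, 0.1503]
tcp_rot: [-0.478, 0.521, 0.478, 0.521]
contact_force: [2.2, -3.6, -1.4]
opening: 0.182
```

```bash
python3 nx.py 12 27.1 "0, -0.018, 0.022, 0, 0, -0.018, 0.022, 0, 0, -0.019, 0.022, 0, 0, -0.019, 0.021, 0, 0, -0.02, 0.02, 0, 0, -0.02, 0.02, 0"
```

```text
cmd [ 0.49282 -0.18402  0.15    85.05794]
t34.52 eef X-19.2 Y19.4 r27.26 ang135 z150.3 | cmd X-19.20 Y19.20 r27.15 z150.0 | F X2.48 Y-3.36 |F|4.18 angF-54 Fz-1.39 T [-0.785 -0.49 ]
th_c 135.0 r_c 27.15 | press F 4.13 T 3.76 | drag F 0.61 T 0.85 | mag F 4.18 T 3.85
0, -0.021, 0.02, 0, 0, -0.021, 0.019, 0, 0, -0.021, 0.018, 0, 0, -0.022, 0.018, 0, 0, -0.023, 0.018, 0, 0, -0.022, 0.016, 0, 0, -0.024, 0.017, 0, 0, -0.024, 0.015, 0
```

move_arm:
  commands: [0, -0.021, 0.02, 0, 0, -0.021, 0.019, 0, 0, -0.021, 0.018, 0, 0, -0.022, 0.018, 0, 0, -0.023, 0.018, 0, 0, -0.022, 0.016, 0, 0, -0.024, 0.017, 0]

```text
time: 35.4
eef_pos: [0.497, -0.181, 0.1503]
tcp_rot: [-0.478, 0.521, 0.478, 0.521]
contact_force: [1.6, -3.8, -1.9]
opening: 0.182
```

```bash
python3 nx.py 12 27.1 "0, -0.021, 0.02, 0, 0, -0.021, 0.019, 0, 0, -0.021, 0.018, 0, 0, -0.022, 0.018, 0, 0, -0.023, 0.018, 0, 0, -0.022, 0.016, 0, 0, -0.024, 0.017, 0"
```

```text
cmd [ 0.49693 -0.18122  0.15    85.05794]
t35.40 eef X-15.3 Y22.5 r27.24 ang124 z150.3 | cmd X-15.35 Y22.35 r27.11 z150.0 | F X1.96 Y-3.62 |F|4.11 angF-62 Fz-1.90 T [-0.784 -0.289]
th_c 124.5 r_c 27.11 | press F 4.09 T 3.38 | drag F 0.42 T 0.84 | mag F 4.11 T 3.48
0, -0.024, 0.016, 0, 0, -0.024, 0.015, 0, 0, -0.024, 0.014, 0, 0, -0.025, 0.014, 0, 0, -0.025, 0.013, 0, 0, -0.026, 0.013, 0, 0, -0.025, 0.012, 0, 0, -0.026, 0.011, 0
```

move_arm:
  commands: [0, -0.024, 0.016, 0, 0, -0.024, 0.015, 0, 0, -0.024, 0.014, 0, 0, -0.025, 0.014, 0, 0, -0.025, 0.013, 0, 0, -0.026, 0.013, 0]

```text
time: 36.15
eef_pos: [0.5009, -0.1792, 0.1503]
tcp_rot: [-0.478, 0.521, 0.478, 0.521]
contact_force: [0.3, -3.4, -1.8]
opening: 0.187
```

```bash
python3 nx.py 12 27.2 "0, -0.024, 0.016, 0, 0, -0.024, 0.015, 0, 0, -0.024, 0.014, 0, 0, -0.025, 0.014, 0, 0, -0.025, 0.013, 0, 0, -0.026, 0.013, 0"
```

```text
cmd [ 0.5008  -0.17942  0.15    85.05794]
t36.15 eef X-11.6 Y24.7 r27.31 ang115 z150.3 | cmd X-11.65 Y24.47 r27.10 z150.0 | F X0.64 Y-3.34 |F|3.40 angF-79 Fz-1.79 T [-0.744 -0.133]
th_c 115.5 r_c 27.10 | press F 3.29 T 3.04 | drag F 0.84 T 0.82 | mag F 3.40 T 3.15
0, -0.026, 0.012, 0, 0, -0.025, 0.012, 0, 0, -0.027, 0.011, 0, 0, -0.026, 0.01, 0, 0, -0.027, 0.01, 0, 0, -0.027, 0.009, 0, 0, -0.027, 0.008, 0, 0, -0.028, 0.007, 0
```

move_arm:
  commands: [0, -0.027, 0.014, 0, 0, -0.027, 0.014, 0, 0, -0.027, 0.014, 0, 0, -0.027, 0.013, 0, 0, -0.027, 0.012, 0, 0, -0.028, 0.011, 0]

```text
time: 36.9
eef_pos: [0.5051, -0.1777, 0.1503]
tcp_rot: [-0.478, 0.521, 0.478, 0.521]
contact_force: [-0.3, -3.7, -1.4]
opening: 0.187
```

```bash
python3 nx.py 12 27.7 "0, -0.027, 0.014, 0, 0, -0.027, 0.014, 0, 0, -0.027, 0.014, 0, 0, -0.027, 0.013, 0, 0, -0.027, 0.012, 0, 0, -0.028, 0.011, 0"
```

```text
cmd [ 0.50503 -0.17783  0.15    85.05794]
t36.90 eef X-7.5 Y26.5 r27.57 ang106 z150.3 | cmd X-7.57 Y26.42 r27.48 z150.0 | F X0.03 Y-3.70 |F|3.70 angF-90 Fz-1.39 T [-0.776 -0.033]
th_c 106.0 r_c 27.48 | press F 3.56 T 3.15 | drag F 0.98 T 0.75 | mag F 3.70 T 3.23
0, -0.027, 0.009, 0, 0, -0.028, 0.008, 0, 0, -0.028, 0.007, 0, 0, -0.028, 0.006, 0, 0, -0.029, 0.006, 0, 0, -0.028, 0.005, 0, 0, -0.029, 0.004, 0, 0, -0.029, 0.003, 0
```

move_arm:
  commands: [0, -0.027, 0.012, 0, 0, -0.028, 0.011, 0, 0, -0.028, 0.01, 0, 0, -0.028, 0.009, 0, 0, -0.029, 0.007, 0, 0, -0.029, 0.006, 0]

```text
time: 37.65
eef_pos: [0.5094, -0.1768, 0.1503]
tcp_rot: [-0.478, 0.521, 0.478, 0.521]
contact_force: [-1.2, -4.2, -1.9]
opening: 0.183
```

```bash
python3 nx.py 12 28.1 "0, -0.027, 0.012, 0, 0, -0.028, 0.011, 0, 0, -0.028, 0.01, 0, 0, -0.028, 0.009, 0, 0, -0.029, 0.007, 0, 0, -0.029, 0.006, 0"
```

```text
cmd [ 0.50936 -0.17682  0.15    85.05794]
t37.65 eef X-3.3 Y27.8 r27.99 ang97 z150.3 | cmd X-3.35 Y27.80 r28.00 z150.0 | F X-0.81 Y-4.32 |F|4.39 angF-101 Fz-1.93 T [-1.117  0.133]
th_c 96.9 r_c 28.00 | press F 4.19 T 4.56 | drag F 1.31 T 1.10 | mag F 4.39 T 4.69
0, -0.029, 0.004, 0, 0, -0.029, 0.003, 0, 0, -0.03, 0.002, 0, 0, -0.029, 0.001, 0, 0, -0.029, 0.001, 0, 0, -0.03, -0.001, 0, 0, -0.029, -0.001, 0, 0, -0.029, -0.001, 0
```

move_arm:
  commands: [0, -0.029, 0.002, 0, 0, -0.029, 0.001, 0, 0, -0.03, 0, 0, 0, -0.029, 0, 0, 0, -0.03, -0.001, 0, 0, -0.03, -0.002, 0]

```text
time: 38.4
eef_pos: [0.5138, -0.1769, 0.1502]
tcp_rot: [-0.478, 0.521, 0.478, 0.521]
contact_force: [-1.0, -3.2, -1.7]
opening: 0.184
```

```bash
python3 nx.py 12 27.9 "0, -0.029, 0.002, 0, 0, -0.029, 0.001, 0, 0, -0.03, 0, 0, 0, -0.029, 0, 0, 0, -0.03, -0.001, 0, 0, -0.03, -0.002, 0"
```

```text
cmd [ 0.51377 -0.1772   0.15    85.05794]
t38.40 eef X1.1 Y28.1 r28.15 ang88 z150.2 | cmd X1.08 Y27.80 r27.82 z150.0 | F X-0.75 Y-3.23 |F|3.32 angF-103 Fz-1.69 T [-0.806  0.229]
th_c 87.8 r_c 27.82 | press F 3.26 T 3.39 | drag F 0.63 T 0.83 | mag F 3.32 T 3.49
0, -0.029, -0.001, 0, 0, -0.029, -0.002, 0, 0, -0.029, -0.003, 0, 0, -0.029, -0.003, 0, 0, -0.029, -0.004, 0, 0, -0.029, -0.005, 0, 0, -0.029, -0.006, 0, 0, -0.028, -0.006, 0
```

move_arm:
  commands: [0, -0.029, 0.002, 0, 0, -0.029, 0.001, 0, 0, -0.029, 0, 0, 0, -0.029, -0.002, 0, 0, -0.029, -0.003, 0, 0, -0.029, -0.004, 0]

```text
time: 39.15
eef_pos: [0.5181, -0.1775, 0.1502]
tcp_rot: [-0.478, 0.521, 0.478, 0.521]
contact_force: [-2.0, -3.7, -1.6]
opening: 0.182
```

```bash
python3 nx.py 12 28.3 "0, -0.029, 0.002, 0, 0, -0.029, 0.001, 0, 0, -0.029, 0, 0, 0, -0.029, -0.002, 0, 0, -0.029, -0.003, 0, 0, -0.029, -0.004, 0"
```

```text
cmd [ 0.51809 -0.17772  0.15    85.05794]
t39.15 eef X5.4 Y27.9 r28.41 ang79 z150.2 | cmd X5.43 Y27.64 r28.17 z150.0 | F X-1.68 Y-3.87 |F|4.22 angF-113 Fz-1.55 T [-0.741  0.338]
th_c 78.9 r_c 28.17 | press F 4.12 T 3.30 | drag F 0.91 T 0.80 | mag F 4.22 T 3.39
0, -0.029, -0.005, 0, 0, -0.029, -0.007, 0, 0, -0.029, -0.007, 0, 0, -0.028, -0.007, 0, 0, -0.028, -0.009, 0, 0, -0.029, -0.009, 0, 0, -0.028, -0.01, 0, 0, -0.027, -0.011, 0
```

move_arm:
  commands: [0, -0.029, -0.004, 0, 0, -0.029, -0.005, 0, 0, -0.029, -0.005, 0, 0, -0.029, -0.006, 0, 0, -0.029, -0.007, 0, 0, -0.029, -0.008, 0, 0, -0.029, -0.009, 0]

```text
time: 40.02
eef_pos: [0.523, -0.1791, 0.1502]
tcp_rot: [-0.478, 0.521, 0.478, 0.521]
contact_force: [-1.8, -2.0, -1.3]
opening: 0.184
```

```bash
python3 nx.py 12 28.7 "0, -0.029, -0.004, 0, 0, -0.029, -0.005, 0, 0, -0.029, -0.005, 0, 0, -0.029, -0.006, 0, 0, -0.029, -0.007, 0, 0, -0.029, -0.008, 0, 0, -0.029, -0.009, 0"
```

```text
cmd [ 0.52305 -0.17926  0.15    85.05794]
t40.02 eef X10.5 Y26.7 r28.70 ang69 z150.2 | cmd X10.50 Y26.54 r28.55 z150.0 | F X-1.66 Y-2.12 |F|2.70 angF-128 Fz-1.28 T [-0.727  0.481]
th_c 68.4 r_c 28.55 | press F 2.58 T 3.55 | drag F 0.77 T 0.76 | mag F 2.70 T 3.63
0, -0.028, -0.011, 0, 0, -0.028, -0.011, 0, 0, -0.027, -0.012, 0, 0, -0.027, -0.013, 0, 0, -0.027, -0.014, 0, 0, -0.026, -0.014, 0, 0, -0.026, -0.015, 0, 0, -0.026, -0.015, 0
```

move_arm:
  commands: [0, -0.029, -0.008, 0, 0, -0.029, -0.009, 0, 0, -0.028, -0.01, 0, 0, -0.028, -0.012, 0, 0, -0.028, -0.013, 0, 0, -0.027, -0.013, 0, 0, -0.026, -0.014, 0]

```text
time: 40.9
eef_pos: [0.5277, -0.1815, 0.1502]
tcp_rot: [-0.478, 0.521, 0.478, 0.521]
contact_force: [-3.6, -2.7, -1.1]
opening: 0.181
```

```bash
python3 nx.py 12 29.1 "0, -0.029, -0.008, 0, 0, -0.029, -0.009, 0, 0, -0.028, -0.01, 0, 0, -0.028, -0.012, 0, 0, -0.028, -0.013, 0, 0, -0.027, -0.013, 0, 0, -0.026, -0.014, 0"
```

```text
cmd [ 0.52773 -0.18165  0.15    85.05794]
t40.90 eef X15.4 Y24.7 r29.08 ang58 z150.2 | cmd X15.38 Y24.57 r28.98 z150.0 | F X-3.37 Y-3.04 |F|4.54 angF-138 Fz-1.12 T [-0.735  0.719]
th_c 58.0 r_c 28.98 | press F 4.36 T 4.18 | drag F 1.26 T 0.93 | mag F 4.54 T 4.28
0, -0.026, -0.016, 0, 0, -0.025, -0.017, 0, 0, -0.025, -0.017, 0, 0, -0.025, -0.018, 0, 0, -0.024, -0.018, 0, 0, -0.023, -0.02, 0, 0, -0.024, -0.02, 0, 0, -0.022, -0.02, 0
```

move_arm:
  commands: [0, -0.024, -0.017, 0, 0, -0.025, -0.018, 0, 0, -0.024, -0.018, 0, 0, -0.024, -0.019, 0, 0, -0.024, -0.019, 0, 0, -0.023, -0.02, 0, 0, -0.023, -0.02, 0]

```text
time: 41.78
eef_pos: [0.5317, -0.1851, 0.1503]
tcp_rot: [-0.478, 0.521, 0.478, 0.521]
contact_force: [-2.8, -1.8, -2.6]
opening: 0.184
```

```bash
python3 nx.py 12 29.0 "0, -0.024, -0.017, 0, 0, -0.025, -0.018, 0, 0, -0.024, -0.018, 0, 0, -0.024, -0.019, 0, 0, -0.024, -0.019, 0, 0, -0.023, -0.02, 0, 0, -0.023, -0.02, 0"
```

```text
cmd [ 0.53161 -0.18527  0.15    85.05794]
t41.77 eef X19.6 Y21.5 r29.12 ang48 z150.3 | cmd X19.55 Y21.29 r28.91 z150.0 | F X-2.65 Y-2.04 |F|3.34 angF-142 Fz-2.60 T [-0.508  0.665]
th_c 47.4 r_c 28.91 | press F 3.29 T 3.43 | drag F 0.58 T 0.62 | mag F 3.34 T 3.48
0, -0.022, -0.02, 0, 0, -0.022, -0.021, 0, 0, -0.021, -0.022, 0, 0, -0.021, -0.022, 0, 0, -0.02, -0.023, 0, 0, -0.02, -0.023, 0, 0, -0.019, -0.024, 0, 0, -0.018, -0.024, 0
```

3.35 N; nudge out slightly to about 29.05.

move_arm:
  commands: [0, -0.023, -0.019, 0, 0, -0.023, -0.02, 0, 0, -0.022, -0.021, 0, 0, -0.021, -0.022, 0, 0, -0.021, -0.023, 0, 0, -0.02, -0.023, 0, 0, -0.019, -0.024, 0, 0, -0.018, -0.024, 0]

```text
time: 42.78
eef_pos: [0.5355, -0.1899, 0.1503]
tcp_rot: [-0.478, 0.521, 0.478, 0.521]
contact_force: [-3.8, -1.0, -1.6]
opening: 0.181
```

```bash
python3 nx.py 12 29.0 "0, -0.023, -0.019, 0, 0, -0.023, -0.02, 0, 0, -0.022, -0.021, 0, 0, -0.021, -0.022, 0, 0, -0.021, -0.023, 0, 0, -0.02, -0.023, 0, 0, -0.019, -0.024, 0, 0, -0.018, -0.024, 0"
```

```text
cmd [ 0.53539 -0.19001  0.15    85.05794]
t42.77 eef X23.8 Y17.0 r29.27 ang36 z150.3 | cmd X23.73 Y16.89 r29.13 z150.0 | F X-3.70 Y-1.33 |F|3.93 angF-160 Fz-1.60 T [-0.343  0.886]
th_c 35.5 r_c 29.13 | press F 3.78 T 3.84 | drag F 1.07 T 0.98 | mag F 3.93 T 3.96
0, -0.017, -0.025, 0, 0, -0.016, -0.026, 0, 0, -0.015, -0.027, 0, 0, -0.015, -0.026, 0, 0, -0.014, -0.027, 0, 0, -0.014, -0.027, 0, 0, -0.012, -0.028, 0, 0, -0.012, -0.028, 0
```

move_arm:
  commands: [0, -0.017, -0.025, 0, 0, -0.016, -0.026, 0, 0, -0.015, -0.027, 0, 0, -0.015, -0.026, 0, 0, -0.014, -0.027, 0, 0, -0.014, -0.027, 0, 0, -0.012, -0.028, 0, 0, -0.012, -0.028, 0]

```text
time: 43.78
eef_pos: [0.5379, -0.1954, 0.1503]
tcp_rot: [-0.478, 0.521, 0.478, 0.521]
contact_force: [-4.4, -0.0, -1.5]
opening: 0.181
```

```bash
python3 nx.py 12 28.9 "0, -0.017, -0.025, 0, 0, -0.016, -0.026, 0, 0, -0.015, -0.027, 0, 0, -0.015, -0.026, 0, 0, -0.014, -0.027, 0, 0, -0.014, -0.027, 0, 0, -0.012, -0.028, 0, 0, -0.012, -0.028, 0"
```

```text
cmd [ 0.5378  -0.19559  0.15    85.05794]
t43.77 eef X26.7 Y11.7 r29.13 ang24 z150.3 | cmd X26.60 Y11.54 r29.00 z150.0 | F X-4.42 Y-0.38 |F|4.43 angF-175 Fz-1.50 T [-0.156  0.921]
th_c 23.5 r_c 29.00 | press F 4.20 T 3.77 | drag F 1.43 T 0.95 | mag F 4.43 T 3.89
0, -0.011, -0.028, 0, 0, -0.011, -0.029, 0, 0, -0.01, -0.028, 0, 0, -0.009, -0.029, 0, 0, -0.008, -0.029, 0, 0, -0.007, -0.03, 0, 0, -0.007, -0.029, 0, 0, -0.006, -0.03, 0
```

move_arm:
  commands: [0, -0.01, -0.028, 0, 0, -0.01, -0.029, 0, 0, -0.009, -0.028, 0, 0, -0.009, -0.029, 0, 0, -0.008, -0.029, 0, 0, -0.007, -0.03, 0, 0, -0.006, -0.029, 0, 0, -0.006, -0.03, 0]

```text
time: 44.78
eef_pos: [0.5389, -0.2012, 0.1503]
tcp_rot: [-0.478, 0.521, 0.478, 0.521]
contact_force: [-4.8, 0.8, -0.7]
opening: 0.182
```

```bash
python3 nx.py 12 28.5 "0, -0.01, -0.028, 0, 0, -0.01, -0.029, 0, 0, -0.009, -0.028, 0, 0, -0.009, -0.029, 0, 0, -0.008, -0.029, 0, 0, -0.007, -0.03, 0, 0, -0.006, -0.029, 0, 0, -0.006, -0.03, 0"
```

```text
cmd [ 0.53891 -0.20151  0.15    85.05794]
t44.77 eef X28.2 Y6.1 r28.87 ang12 z150.3 | cmd X28.22 Y5.74 r28.80 z150.0 | F X-4.83 Y0.41 |F|4.84 angF175 Fz-0.74 T [0.133 1.088]
th_c 11.5 r_c 28.80 | press F 4.63 T 4.31 | drag F 1.41 T 1.49 | mag F 4.84 T 4.57
0, -0.004, -0.03, 0, 0, -0.003, -0.03, 0, 0, -0.003, -0.03, 0, 0, -0.002, -0.03, 0, 0, -0.001, -0.03, 0, 0, 0, -0.03, 0, 0, 0.001, -0.03, 0, 0, 0.001, -0.03, 0
```

move_arm:
  commands: [0, 0, -0.03, 0, 0, 0, -0.03, 0, 0, -0.001, -0.03, 0, 0, 0, -0.03, 0, 0, 0, -0.03, 0, 0, 0.001, -0.03, 0, 0, 0.002, -0.03, 0, 0, 0.002, -0.03, 0]

```text
time: 45.78
eef_pos: [0.5384, -0.2072, 0.1503]
tcp_rot: [-0.478, 0.521, 0.478, 0.521]
contact_force: [-3.9, 1.8, -1.6]
opening: 0.181
```

```bash
python3 nx.py 9 28.0 "0, 0, -0.03, 0, 0, 0, -0.03, 0, 0, -0.001, -0.03, 0, 0, 0, -0.03, 0, 0, 0, -0.03, 0, 0, 0.001, -0.03, 0, 0, 0.002, -0.03, 0, 0, 0.002, -0.03, 0" 6
```

```text
cmd [ 0.5383  -0.20748  0.15    85.05794]
t45.77 eef X28.2 Y0.1 r28.22 ang0 z150.3 | cmd X28.12 Y-0.26 r28.13 z150.0 | F X-4.06 Y1.50 |F|4.33 angF160 Fz-1.60 T [0.336 0.884]
th_c -0.5 r_c 28.13 | press F 4.06 T 3.68 | drag F 1.51 T 1.41 | mag F 4.33 T 3.94
0, 0.001, -0.029, 0, 0, 0.003, -0.03, 0, 0, 0.003, -0.029, 0, 0, 0.004, -0.029, 0, 0, 0.004, -0.029, 0, 0, 0.005, -0.029, 0
```

move_arm:
  commands: [0, 0.002, -0.029, 0, 0, 0.003, -0.03, 0, 0, 0.004, -0.029, 0, 0, 0.005, -0.029, 0, 0, 0.005, -0.029, 0, 0, 0.006, -0.02, 0, 0, 0, 0, 0, 0, 0, 0, 0]

```text
time: 46.78
eef_pos: [0.5375, -0.2114, 0.1504]
tcp_rot: [-0.478, 0.521, 0.478, 0.521]
contact_force: [-3.2, 1.8, -0.4]
opening: 0.177
```

```bash
python3 nx.py 9 28.0 "0, 0.002, -0.029, 0, 0, 0.003, -0.03, 0, 0, 0.004, -0.029, 0, 0, 0.005, -0.029, 0, 0, 0.005, -0.029, 0, 0, 0.006, -0.02, 0" 6
python3 - <<'E'
from h import *
im=ctrl.read_camera('wrist')
cv2.imwrite('pics/w9c.png',cv2.resize(cv2.convertScaleAbs(im[190:340,240:400,::-1],alpha=2,beta=10),None,fx=4,fy=4,interpolation=cv2.INTER_CUBIC))
E
```

```text
cmd [ 0.53732 -0.21156  0.15    85.05794]
t46.77 eef X27.6 Y-4.3 r27.96 ang-9 z150.4 | cmd X27.50 Y-4.41 r27.85 z150.0 | F X-3.38 Y1.54 |F|3.71 angF156 Fz-0.37 T [0.373 0.683]
th_c -9.1 r_c 27.85 | press F 3.58 T 3.05 | drag F 1.00 T 1.10 | mag F 3.71 T 3.24
0, 0.004, -0.029, 0, 0, 0.005, -0.029, 0, 0, 0.005, -0.028, 0, 0, 0.007, -0.029, 0, 0, 0.007, -0.028, 0, 0, 0.007, -0.029, 0
```

View pics/w9c.png

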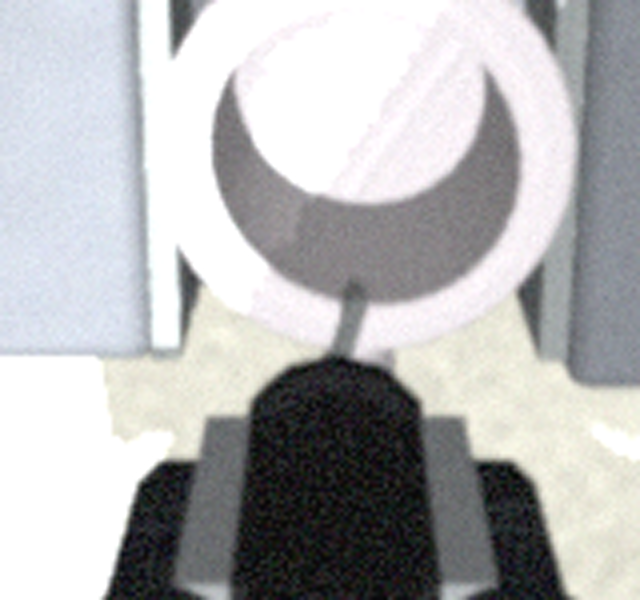

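move_arm:
  commands: [0, 0.06, 0, 0, 0, 0.1, 0, 0, 0, 0.1, 0, 0, -0.3, 0.1, 0, 0, -0.7, 0, 0, 0, -1, 0, 0, 0, -1, 0, 0, 0, -0.7, 0, 0, 0, -0.3, 0, 0, 0]

```text
time: 47.95
eef_pos: [0.529, -0.211, 0.2525]
tcp_rot: [-0.479, 0.521, 0.477, 0.521]
contact_force: [0.1, -0.2, -2.1]
opening: 0.183
```

```bash
python3 - <<'E'
from h import *; from plan import *
commit([0, 0.06, 0, 0, 0, 0.1, 0, 0, 0, 0.1, 0, 0, -0.3, 0.1, 0, 0, -0.7, 0, 0, 0, -1, 0, 0, 0, -1, 0, 0, 0, -0.7, 0, 0, 0, -0.3, 0, 0, 0])
print(ctrl.get_state()['eef_pos'],ctrl.get_state()['contact_force'])
c=load()
p=np.array([.5606,.3399,.25])
w=np.r_[.4,.7,np.ones(18),.95,.75,.5,.3,.15];w=np.cumsum(w)/w.sum()
turn=[1]*15+[.25]+[0]*9
o,c2=plan(c,[(*(np.array(c[:3])+(p-c[:3])*w[i]),turn[i]) for i in range(len(w))],2);show(o[:20]);print();show(o[20:]);print(c2)
E
```

```text
cmd [ 0.52835 -0.21078  0.25    85.05794]
[ 0.52902597 -0.21101294  0.2524726 ] [ 0.14694975 -0.17583827 -2.11910433]
0, 0.01, 0.41, 1, 0, 0.08, 0.7, 1, 0, 0.21, 0.99, 1, 0, 0.29, 0.98, 1, 0, 0.37, 0.94, 1, 0, 0.45, 0.91, 1, 0, 0.53, 0.86, 1, 0, 0.61, 0.82, 1, 0, 0.67, 0.75, 1, 0, 0.74, 0.7, 1, 0, 0.8, 0.63, 1, 0, 0.84, 0.56, 1, 0, 0.89, 0.48, 1, 0, 0.94, 0.41, 1, 0, 0.96, 0.32, 1, 0, 0.98, 0.23, 0.25, 0, 1, 0.22, 0, 0, 0.99, 0.21, 0, 0, 0.99, 0.21, 0, 0, 0.99, 0.22, 0

0, 0.94, 0.2, 0, 0, 0.75, 0.16, 0, 0, 0.49, 0.11, 0, 0, 0.3, 0.06, 0, 0, 0.15, 0.03, 0
[np.float64(0.5605231285225603), np.float64(0.33989565035894626), np.float64(0.24999999999999986), 8.807935363482102]
```

move_arm:
  commands: [0, 0, 0.4, 1, 0, 0.1, 0.7, 1, 0, 0.2, 1, 1, 0, 0.3, 1, 1, 0, 0.35, 0.95, 1, 0, 0.45, 0.9, 1, 0, 0.55, 0.85, 1, 0, 0.6, 0.8, 1, 0, 0.65, 0.75, 1, 0, 0.75, 0.7, 1, 0, 0.8, 0.65, 1, 0, 0.85, 0.55, 1, 0, 0.9, 0.5, 1, 0, 0.95, 0.4, 1, 0, 0.95, 0.3, 1, 0, 1, 0.2, 0.25, 0, 1, 0.2, 0, 0, 1, 0.2, 0, 0, 1, 0.2, 0]

```text
time: 50.32
eef_pos: [0.5525, 0.2493, 0.2494]
tcp_rot: [-0.054, 0.706, 0.054, 0.704]
contact_force: [0.3, -0.5, -1.9]
opening: 0.184
```

```bash
python3 - <<'E'
from h import *; from plan import *
commit([0, 0, 0.4, 1, 0, 0.1, 0.7, 1, 0, 0.2, 1, 1, 0, 0.3, 1, 1, 0, 0.35, 0.95, 1, 0, 0.45, 0.9, 1, 0, 0.55, 0.85, 1, 0, 0.6, 0.8, 1, 0, 0.65, 0.75, 1, 0, 0.75, 0.7, 1, 0, 0.8, 0.65, 1, 0, 0.85, 0.55, 1, 0, 0.9, 0.5, 1, 0, 0.95, 0.4, 1, 0, 0.95, 0.3, 1, 0, 1, 0.2, 0.25, 0, 1, 0.2, 0, 0, 1, 0.2, 0, 0, 1, 0.2, 0])
c=load()
p=np.array([.5606,.3399,.25])
w=np.r_[1,1,.75,.5,.3,.15];w=np.cumsum(w)/w.sum()
o,c2=plan(c,[(*(np.array(c[:3])+(p-c[:3])*w[i]),0) for i in range(len(w))],2);show(o);print(c2)
E
```

```text
cmd [0.55282 0.2485  0.25    8.80794]
0, 0.96, 0.23, 0, 0, 0.97, 0.24, 0, 0, 0.72, 0.17, 0, 0, 0.48, 0.12, 0, 0, 0.29, 0.07, 0, 0, 0.15, 0.04, 0
[np.float64(0.5606449364472246), np.float64(0.3400246470110505), np.float64(0.24999999999999986), 8.807935363482102]
```

move_arm:
  commands: [0, 0.95, 0.23, 0, 0, 0.95, 0.24, 0, 0, 0.73, 0.17, 0, 0, 0.48, 0.12, 0, 0, 0.3, 0.07, 0, 0, 0.15, 0.03, 0, 0.4, 0, 0, 0, 0.6, 0, 0, 0, 0.4, 0, 0, 0, 0.1, 0, 0, 0, 0, 0, 0, 0]

```text
time: 51.7
eef_pos: [0.5605, 0.3397, 0.2125]
tcp_rot: [-0.054, 0.705, 0.054, 0.705]
contact_force: [0.1, -0.9, -1.7]
opening: 0.186
```

```bash
python3 - <<'E'
from h import *; from plan import *
commit([0, 0.95, 0.23, 0, 0, 0.95, 0.24, 0, 0, 0.73, 0.17, 0, 0, 0.48, 0.12, 0, 0, 0.3, 0.07, 0, 0, 0.15, 0.03, 0, 0.4, 0, 0, 0, 0.6, 0, 0, 0, 0.4, 0, 0, 0, 0.1, 0, 0, 0, 0, 0, 0, 0])
s=ctrl.get_state();im=ctrl.read_camera('wrist');sc=ctrl.read_camera('scene');print(s['time'],s['eef_pos'],s['contact_force'])
cv2.imwrite('pics/w10c.png',cv2.resize(cv2.convertScaleAbs(im[200:420,220:420,::-1],alpha=2,beta=10),None,fx=2.7,fy=2.7,interpolation=cv2.INTER_CUBIC))
cv2.imwrite('pics/s10c.png',cv2.resize(cv2.convertScaleAbs(sc[130:300,380:540,::-1],alpha=1.5,beta=10),None,fx=3.5,fy=3.5,interpolation=cv2.INTER_CUBIC))
E
```

```text
cmd [0.56044 0.33974 0.2125  8.80794]
51.7 [0.560527   0.3397119  0.21254174] [ 0.11296645 -0.92722102 -1.72669657]
```

View pics/w10c.png

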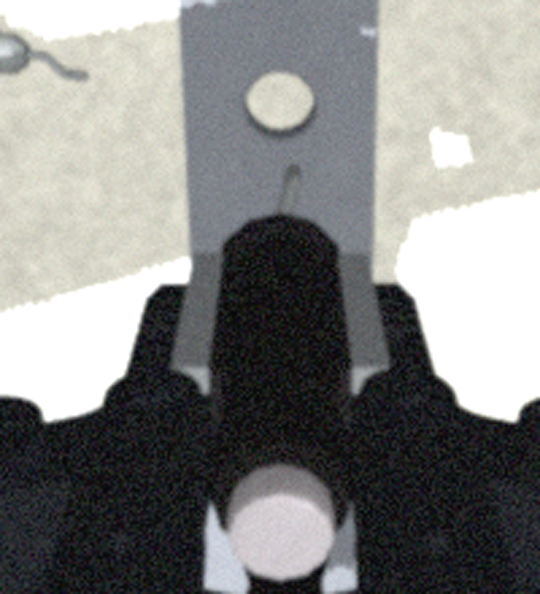

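View pics/s10c.png

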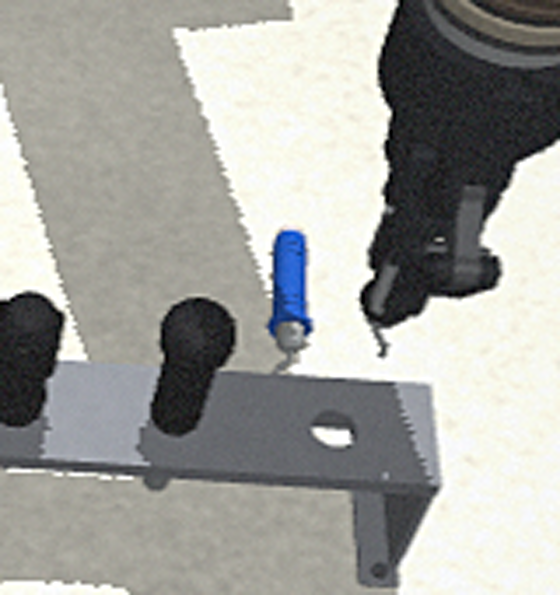

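```bash
python3 - <<'E'
from h import *
s=ctrl.get_state()
print(wray(s,(280/2.7+220-.3,101/2.7+200-.3),.085), s['eef_pos'])
for uv in ((316,101),(246,101),(280,70),(280,132)): print(uv,wray(s,(uv[0]/2.7+220-.3,uv[1]/2.7+200-.3),.085))
# tip expected
print(wray(s,(293/2.7+220-.3,172/2.7+200-.3),s['eef_pos'][2]-.0625))
E
```

```text
[0.56080187 0.3415807  0.085     ] [0.56087473 0.33995722 0.2134487 ]
(316, 101) [0.57110422 0.34317332 0.085     ]
(246, 101) [0.55107301 0.34007674 0.085     ]
(280, 70) [0.55938047 0.35074651 0.085     ]
(280, 132) [0.56225431 0.33221468 0.085     ]
[0.56298656 0.34553581 0.1509487 ]
```

move_arm:
  commands: [0.5, 0.03, 0, 0, 0.8, 0, 0, 0, 0.6, 0, 0, 0, 0.4, 0, 0, 0, 0.2, 0, 0, 0, 0.2, 0, 0, 0, 0.2, 0, 0, 0]

```text
time: 52.68
eef_pos: [0.5608, 0.3408, 0.1407]
tcp_rot: [-0.054, 0.705, 0.054, 0.705]
contact_force: [-0.0, 0.5, -1.5]
opening: 0.181
```

```bash
python3 st.py "0.5, 0.03, 0, 0, 0.8, 0, 0, 0, 0.6, 0, 0, 0, 0.4, 0, 0, 0, 0.2, 0, 0, 0, 0.2, 0, 0, 0, 0.2, 0, 0, 0"; python3 - <<'E'
from h import *
s=ctrl.get_state();print(s['eef_pos'],s['contact_force'],s['wrist_torque'])
im=ctrl.read_camera('wrist')
cv2.imwrite('pics/w11c.png',cv2.resize(cv2.convertScaleAbs(im[200:420,220:420,::-1],alpha=2,beta=10),None,fx=2.7,fy=2.7,interpolation=cv2.INTER_CUBIC))
E
```

```text
cmd [0.56032 0.34048 0.14    8.80794]
t52.67 eef X3.3 Y547.9 r547.90 ang90 z140.7 | cmd X2.88 Y547.56 r547.57 z140.0 | F X-0.04 Y0.49 |F|0.49 angF95 Fz-1.55 T [ 0.048 -0.02 ]
[0.56080086 0.34076781 0.1406671 ] [-5.56498491e-04  4.92582953e-01 -1.54654133e+00] [ 0.04640487 -0.02405571  0.03582072]
```

View pics/w11c.png

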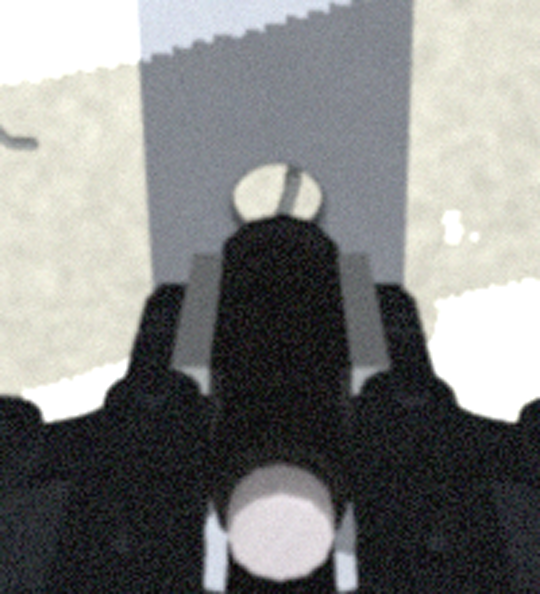

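move_arm:
  commands: [0.2, 0, 0, 0, 0.2, 0, 0, 0, 0.15, 0, 0, 0, 0.15, 0, 0, 0, 0.1, 0, 0, 0]

```text
time: 53.35
eef_pos: [0.5603, 0.3405, 0.12]
tcp_rot: [-0.054, 0.705, 0.054, 0.705]
contact_force: [-0.2, 0.6, -1.4]
opening: 0.188
```

```bash
python3 st.py "0.2, 0, 0, 0, 0.2, 0, 0, 0, 0.15, 0, 0, 0, 0.15, 0, 0, 0, 0.1, 0, 0, 0"|tail -1; python3 -c "
from h import *
print(ctrl.get_state()['contact_force'])"
```

```text
t53.35 eef X2.9 Y547.6 r547.64 ang90 z120.0 | cmd X2.88 Y547.56 r547.57 z120.0 | F X-0.22 Y0.63 |F|0.67 angF109 Fz-1.37 T [0.001 0.021]
[-0.16247521  0.6472095  -1.36580708]
```

move_arm:
  commands: [0.15, 0, 0, 0, 0.1, 0, 0, 0, 0.05, 0, 0, 0, 0.04, 0, 0, 0]

```text
time: 53.85
eef_pos: [0.5605, 0.3406, 0.1118]
tcp_rot: [-0.054, 0.705, 0.054, 0.705]
contact_force: [-1.3, 0.0, -0.9]
opening: 0.184
```

```bash
python3 st.py "0.15, 0, 0, 0, 0.1, 0, 0, 0, 0.05, 0, 0, 0, 0.04, 0, 0, 0"|tail -1
```

```text
t53.85 eef X3.0 Y547.7 r547.74 ang90 z111.8 | cmd X2.88 Y547.56 r547.57 z111.5 | F X-1.34 Y-0.10 |F|1.34 angF-176 Fz-0.93 T [-0.014  0.025]
```

move_arm:
  commands: [0.03, 0, 0, 0, 0.03, 0, 0, 0]

```text
time: 54.1
eef_pos: [0.5605, 0.3407, 0.1115]
tcp_rot: [-0.054, 0.705, 0.054, 0.705]
contact_force: [-2.9, -1.7, 5.5]
opening: 0.18
```

```bash
python3 st.py "0.03, 0, 0, 0, 0.03, 0, 0, 0"|tail -1
```

```text
t54.10 eef X3.1 Y547.8 r547.77 ang90 z111.5 | cmd X2.88 Y547.56 r547.57 z110.0 | F X-2.76 Y-1.98 |F|3.40 angF-144 Fz5.47 T [-0.315  0.542]
```

move_arm:
  commands: [0, 0, 0, 0, 0, 0, 0, 0, 0, 0, 0, 0, 0, 0, 0, 0]
  jaw: 45

```text
time: 54.6
eef_pos: [0.5604, 0.3406, 0.1102]
tcp_rot: [-0.054, 0.705, 0.054, 0.705]
contact_force: [1.1, 0.1, 0.2]
opening: 0.527
```

```bash
python3 - <<'E'
from h import *
s=ctrl.get_state();print(s['eef_pos'],s['contact_force'],s['opening'])
im=ctrl.read_camera('wrist');cv2.imwrite('pics/w12.png',im[:,:,::-1])
E
```

```text
[0.56042484 0.3405951  0.11024053] [1.09794668 0.05810493 0.22571591] 0.5266082383397135
```

View pics/w12.png

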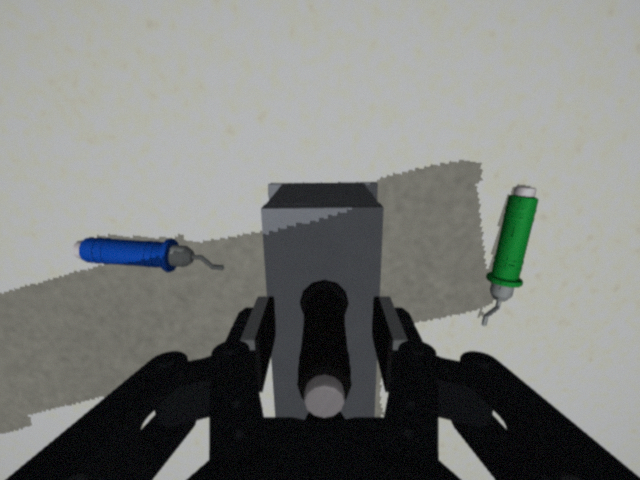

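Released and upright; fingers clear. Raise straight up.

move_arm:
  commands: [-0.3, 0, 0, 0, -0.6, 0, 0, 0, -1, 0, 0, 0, -1, 0, 0, 0, -1, 0, 0, 0, -0.7, 0, 0, 0, -0.4, 0, 0, 0, 0, 0, 0, 0, 0, 0, 0, 0]

```text
time: 55.78
eef_pos: [0.5599, 0.3404, 0.234]
tcp_rot: [-0.055, 0.706, 0.054, 0.704]
contact_force: [1.2, -0.7, -0.9]
opening: 0.528
```

```bash
python3 - <<'E'
from h import *
s=ctrl.get_state();im=ctrl.read_camera('wrist');sc=ctrl.read_camera('scene');print(s['time'],s['eef_pos'],s['contact_force'])
cv2.imwrite('pics/w13.png',im[:,:,::-1]);cv2.imwrite('pics/s13.png',sc[:,:,::-1])
import pickle;pickle.dump(s,open('s13.pkl','wb'))
E
```

```text
55.775 [0.55990363 0.34037038 0.23402249] [ 1.20545462 -0.71230074 -0.92320174]
```

View pics/w13.png

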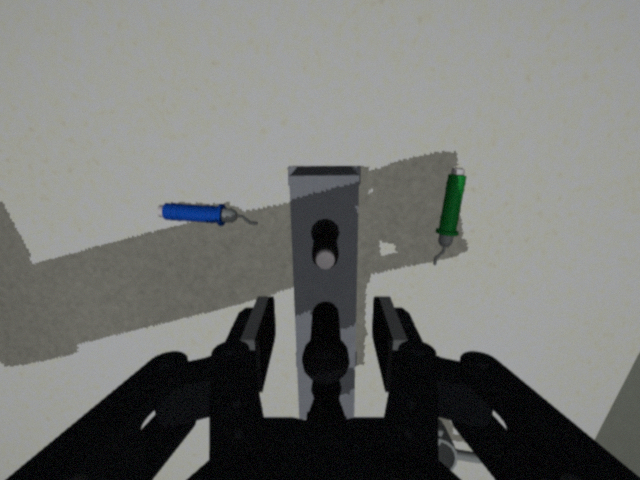

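View pics/s13.png

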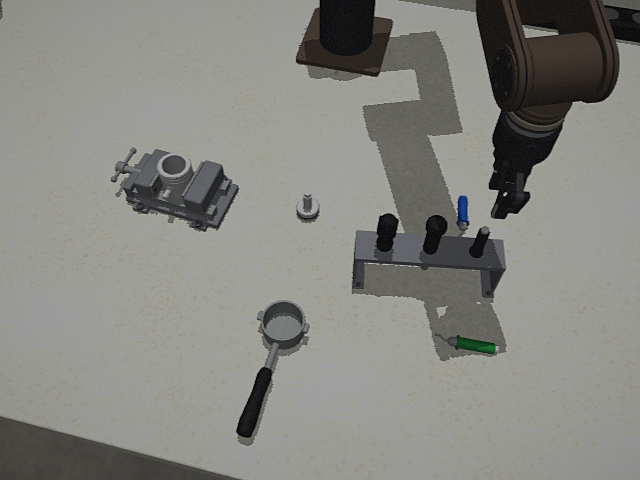

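```bash
python3 - <<'E'
from h import *
import pickle
s=pickle.load(open('s13.pkl','rb'));print(wray(s,(325,259),.153))
print(ctrl.sign_off())
E
```

```text
[0.56062416 0.34150282 0.153     ]
the job is handed in; nothing more can be done
None
```

I took the deburrer from the end hole of the rack and drew its blade clockwise once round the bore edge, from the stub to just past it. The tool is back in its hole, and I handed the job in at about 56 s; no verdict is reported.

- **Pressure on the edge:** at the end of each move the press force read about 2 to 5.5 N, mostly 3 to 4.5 N. There were two dips, to about 1 to 1.5 N around 60° and about 1.2 to 1.9 N around 102° of the turn. I pushed out again straight away both times. The 60° dip falls between the second and third check zones. The 102° dip lies inside the quarter-turn zone, but the force there had been 3 to 5.5 N on the way in. The largest total sideways force I read was about 5.8 N, under the 7.5 N limit; I only read it between moves, so short peaks in between were not seen.
- **Tool back in the rack:** it stopped on the rack at the same gripper height as at pickup, 111.5 mm. After release, the cap measured (0.5606, 0.3415) m against (0.5599, 0.3416) m before, so within about 1 mm. In the pictures it stands upright.
- **Everything else:** the last scene picture shows the other tools, the piston, the portafilter and the vise where they were. The gripper was open and clear above the rack.

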